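Clear the key-switch plate and hold the set-up key turned

ROBOT

A 6-joint arm with a two-finger parallel gripper is mounted at the origin on a cart in front of the work surface, level with it; the furniture and walls round the work are solid. World frame = base frame: x ahead of the robot, y to its left, z up, the work surface at z = 0. Lengths are in m, angles in rad, forces in N, time in s.
With the tool pointing down it reaches from about 0.325 to 0.9 m from the base axis. Payload 6.1 kg.
Tool frame: the origin (TCP) lies between the finger pads; the fingertips stand 25 mm ahead of it and the grasp point (between the pads) lies 6 mm ahead of it; z points along the fingers, y is the direction in which the jaws open and shut (so a half turn about z gives the same grasp; the last joint's range is limited). The gripper opens to 85 mm and grips with 20 to 120 N. Pads are 22 mm wide; open, the fingers measure 114 mm over their backs; the gripper's body (76 mm by 85 mm) begins 54 mm behind the grasp point. The pads swing forward as they close: fully open they stand 13 mm farther back than shut.
Start: joints at [1.011, 0.22, 1.526, -0, 1.395, -0.126], TCP at [0.263, 0.567, 0.256] pointing down, gripper open.
Joint ranges: [-2.98, 2.98], [-0.91, 2.08], [0.09, 2.57], [-1.24, 4.39], [0.2, 2.65], [-2.68, 2.68]. Speed limits (rad/s): [2.57, 2.57, 3.01, 3.14, 3.14, 3.14].

INTERFACE

Orientations are given as a rotation vector (axis times angle).
In Python, from rig import ctrl gives the robot as it stands.
- The arm moves only by the tool move_arm, never from a script. Its argument "rows" is a list of rows, each a list of 3 entries, a list of its own where there are three numbers: the opening, from 0 (shut) to 1 (fully open), then the shift along the tool's x, y, z in m, then the turn about the tool's z in degrees. In form: [[grip, [dx, dy, dz], turn], ...]. A call has 1 to 12 rows; each row shifts and turns the commanded pose from where the row before left it, along the tool's axes as they then stand; what a row does not reach is not made up. A row lasts 1/10 s, in which the tool goes at most 50 mm and 8.59 degrees, less where a joint would pass 70% of its speed; a pose out of reach is approached as far as the arm can. A call is refused whole if a number of a shift passes 0.05 or a number of a turn 8.59, either way. A call with a gripper value outside its range is refused whole. The fingers move at their own pace and stop on an object; "force" is the grip in N (left out, the last holds). Time passes only in rows, so rows that do not move let the fingers close. It gives the time, the measured TCP pose, the force and the opening at its end, in the units of the state.
- ctrl.observe(): the state, without advancing time (a new reading comes with each control period).
- ctrl.read_camera(name): name is "scene" or "top" or "wrist"; returns a dict with "frame" (480x640x3 uint8, red, green, blue), "K" (3x3 intrinsics, pixels), "k1" (the pictures are not rectified: a ray, as slopes to the right and down, at radius r is drawn at 1 + k1 r^2 times it, then the intrinsics apply), "pose" (4x4, takes a point from camera to world coordinates). Camera axes: x right, y down, z forward; pixel columns grow to the right and rows downward; lengths in m; the calibration is good to about 2 mm. A picture is of the moment at which its call begins. There is no depth.
- ctrl.sign_off(): hands the job in, once; it reports no verdict.
The state is a dict: "t": time; "joints": joint angles; "joint_velocities": joint speeds; "joint_torque": joint torques, N m; "eef_pos": TCP position; "orientation": TCP orientation; "ft_force": force on the tool from outside, world axes, zero at the start; "torque": the same for the moment, N m; "finger_gap": finger opening in m.
Only numpy, scipy, OpenCV 4.12 (cv2) and the standard library are available. Lean on these libraries where they do the work, as an engineer would, in place of code of your own. Each camera call takes 0.05 s, during which the arm holds its last target.

TASK

Take the scraper block and wipe the three metal chips off the top of the grey key-switch box, then stand or lay the scraper back on the bench. Take the round-headed key from the holder, push it fully home in the lock on top of that box, wiggling it along the keyway to get past the sticky pins, and only then turn it a quarter turn clockwise to its stop. The lock springs back by itself, so finish still gripping the key and holding it turned; leave the square-headed key and the other things on the bench alone.

Things in the scene. Friction and masses are not known exactly. Their poses are not given: they have to be found in the camera images.
- station: Fixed grey key-switch box, 130 mm along its x by 110 mm along y by 60 mm high, flat top, origin at the centre of its underside, z up. The brass lock core lies flush in the middle of its top.
- lock_face (a point): Centre of the keyway's mouth in the box's top face, 60 mm above the bench; axes of the box. At rest the keyway lies along x: 18 mm long, 7.6 mm wide, 34 mm deep, with a 2.5 mm 45-degree chamfer along both long sides of its mouth.
- pins (a point): Point on the lock's axis, between its two sticky pins. They stick into the keyway from its ends, one from +x 12 mm deep, one from -x 19 mm deep, to 3.5 mm from the middle; they slide only along x, with about 8 N, and stay where pushed. A key pushed straight down jams on them; moved 3 mm to and fro along x under light pressure (5 to 15 N), it pushes them aside and sinks step by step.
- lock_core (a joint): Turn of the lock core, rad: 0 at rest, growing clockwise seen from above, stop at 1.60. A spring turns it back (0.02 N m at rest, 0.08 N m at a quarter turn). The key has about 0.12 rad of play in the keyway, so the hand must turn that much farther than the core.
- key_round_head (a point): Centre of the round-headed key's black head, a disc 36 mm across, 10 mm thick. Axes: z up, x along the blade's width, y through the thickness (grip across y; either way round fits). Steel shoulder 25 mm across, its underside 24 mm below this point, rests on the lock's face when fully home. Blade below it 14 mm wide, 6 thick, 28 long, the last 4 a blunt V. 50 g. Stands in the holder.
- key_square_head (a point): Centre of the head of the other key, the same but with a square head of 34 by 34 by 10 mm; it stays in the holder.
- holder: Fixed grey key holder, 120 mm along its x by 44 mm along y by 38 mm high, origin at the centre of its underside. Two slots along x, 36 mm either side of the middle, 32 mm deep, hold the keys upright and loosely, blades along x, shoulders on its top. Which key is in which slot varies.
- scraper_center (a point): Middle (half-way up) of the scraper block, which stands upright on the bench on its steel blade: 90 mm along its y by 18 mm along x by 55 mm high; grip across x on the upper part. Blade edge along y, 27.5 mm below this point. 120 g.
- chip_1_center (a point): Centre of loose metal chip 1, a flat steel curl about 22 mm across and 5 mm thick, 10 g, lying on top of the box within 28 mm of its x mid-line and 46 mm of its y mid-line (box frame). It cannot fall into the keyway. Once wiped off it lies on the bench.
- chip_2_center (a point): Centre of loose metal chip 2, a flat steel curl about 22 mm across and 5 mm thick, 10 g, lying on top of the box within 28 mm of its x mid-line and 46 mm of its y mid-line (box frame). It cannot fall into the keyway. Once wiped off it lies on the bench.
- chip_3_center (a point): Centre of loose metal chip 3, a flat steel curl about 22 mm across and 5 mm thick, 10 g, lying on top of the box within 28 mm of its x mid-line and 46 mm of its y mid-line (box frame). It cannot fall into the keyway. Once wiped off it lies on the bench.
- tape_roll: Bystander: tan tape roll, 94 mm across, 48 mm high, origin at its underside.
- marker_pen: Bystander: pen lying flat, 135 mm long, 16 mm thick.
- screwdriver_red: Bystander: screwdriver lying flat, 168 mm long, 23 mm thick.
- battery_9v: Bystander: block battery lying flat, 26 x 51 x 17 mm.

How it is judged:
By the outcome, as a careful person would: the job done as asked, in the order asked, and still so for the second after the job is handed in, while the arm keeps its last pose, push and grip.
It also fails if it takes over 66 s, if anything falls off the work surface, if the arm or the gripper's body presses on something with over 40 N, if the wrist force passes 120 N, or if a joint passes its speed limit or range.

## Working session

There is one attempt and no reset: what is moved stays moved. The work goes in short steps, Python scripts to look and compute and a tool call to move; the robot and the scene stay as the last step left them, time stands still between calls to the robot, and variables do not carry over. Pictures are saved under pics/ and viewed, and the job is handed in when it is done.

Besides the shell and the picture viewer there is one more tool, called after "Call:" by a JSON object that holds its "name" and its "arguments". move_arm: Moves the arm, as the interface text tells. Its arguments: {"type":"object","properties":{"rows":{"type":"array"},"force":{"type":"number"}},"required":["rows"]}

```bash
mkdir -p pics; ls
python3 - <<'E'
from rig import ctrl
import cv2
print(ctrl.observe())
for n in ["scene","top","wrist"]:
    d=ctrl.read_camera(n); cv2.imwrite(f"pics/{n}0.png",d["frame"][:,:,::-1]); print(n,d["K"],d["k1"],d["pose"])
E
```

```text
pics
{'t': 0.0, 'joints': array([ 1.01086171e+00,  2.21250603e-01,  1.52764320e+00,  1.00827408e-05,
        1.39470954e+00, -1.26155993e-01]), 'joint_velocities': array([-0.00075028,  0.00148412,  0.00117856,  0.00061126, -0.0020362 ,
       -0.00018355]), 'joint_torque': array([ 5.22076170e-04, -4.96897566e+01, -3.89394629e+01, -2.63339070e-04,
        1.10608991e-02, -1.05177162e-05]), 'eef_pos': array([0.26241375, 0.56660915, 0.25516706]), 'orientation': array([-6.75903174e-01, -3.06731851e+00,  2.96847058e-03]), 'ft_force': array([-0.0476746 ,  0.40533567, -0.15331275]), 'torque': array([-0.01348815,  0.0301514 ,  0.02021079]), 'finger_gap': 0.08530587945654926}
scene [[530.34687062   0.         320.33359151]
 [  0.         530.34687062 250.2290188 ]
 [  0.           0.           1.        ]] -0.14852749936619375 [[ 0.71823362 -0.34825449  0.60237802 -0.30458986]
 [-0.6956652  -0.37657893  0.61175014 -0.8563483 ]
 [ 0.01379814 -0.85843294 -0.51274018  0.75103462]
 [ 0.          0.          0.          1.        ]]
top [[536.81879234   0.         328.2474209 ]
 [  0.         536.81879234 230.61780268]
 [  0.           0.           1.        ]] 0.004379817914234875 [[-1.23583752e-02 -9.86611560e-01  1.62618879e-01  3.37234588e-01]
 [-9.99918458e-01  1.27169922e-02  1.16446513e-03 -2.67254882e-04]
 [-3.21689777e-03 -1.62591228e-01 -9.86688271e-01  1.16616484e+00]
 [ 0.00000000e+00  0.00000000e+00  0.00000000e+00  1.00000000e+00]]
wrist [[398.67117362   0.         323.2892785 ]
 [  0.         398.67117362 241.43244601]
 [  0.           0.           1.        ]] -0.02582740160406063 [[ 0.42117582  0.86498875  0.2727735   0.19274399]
 [ 0.90697688 -0.40102313 -0.12873771  0.59889162]
 [-0.00196819  0.30162047 -0.95342604  0.37301988]
 [ 0.          0.          0.          1.        ]]
```

View pics/scene0.png

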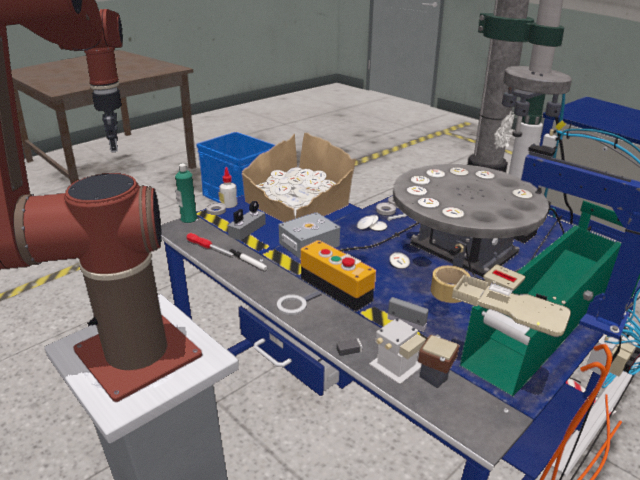

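View pics/top0.png

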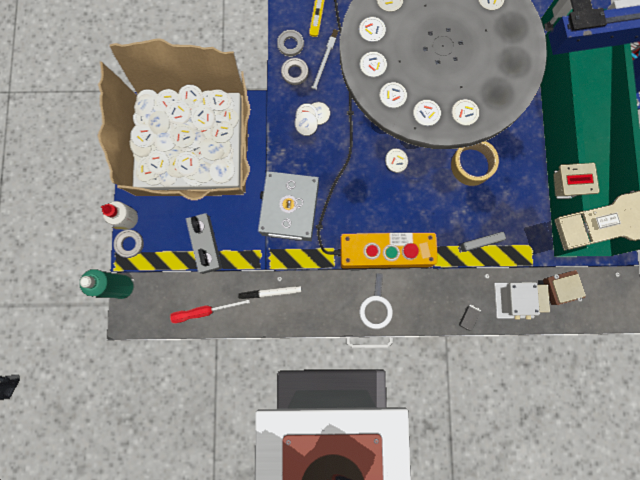

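View pics/wrist0.png

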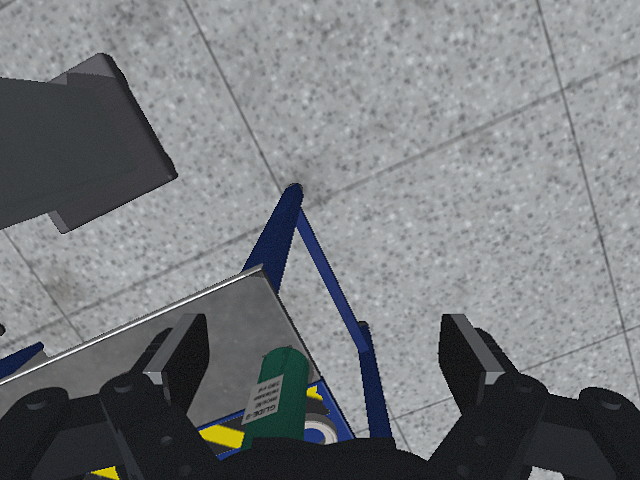

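The top picture shows the box at about (290,205), the holder at (203,242) with the two keys, and a grey bar, probably the scraper, at (486,242). The tape roll is at (476,163). I'll enlarge these.

```bash
cat > h.py <<'E'
import numpy as np, cv2
from rig import ctrl
from scipy.spatial.transform import Rotation as R
def cam(n,tag=None):
    d=ctrl.read_camera(n)
    if tag: cv2.imwrite(f"pics/{tag}.png",d["frame"][:,:,::-1])
    np.savez(f"/tmp/{n}.npz",**{k:d[k] for k in ("K","k1","pose","frame")})
    return d
def ray(d,u,v):
    K=d["K"];k1=float(d["k1"])
    p=np.array([(u-K[0,2])/K[0,0],(v-K[1,2])/K[1,1]]); q=p.copy()
    for _ in range(20): q=p/(1+k1*(q@q))
    w=d["pose"][:3,:3]@np.array([q[0],q[1],1]); return d["pose"][:3,3],w
def pt(d,u,v,z):
    o,w=ray(d,u,v); return o+w*(z-o[2])/w[2]
def proj(d,P):
    P=np.asarray(P,float); c=d["pose"][:3,:3].T@(P-d["pose"][:3,3]); q=c[:2]/c[2]; q=q*(1+float(d["k1"])*(q@q))
    return np.array([q[0]*d["K"][0,0]+d["K"][0,2],q[1]*d["K"][1,1]+d["K"][1,2]])
def crop(d,x0,y0,x1,y1,s,name):
    f=d["frame"][y0:y1,x0:x1,::-1]; cv2.imwrite(f"pics/{name}.png",cv2.resize(f,None,fx=s,fy=s,interpolation=cv2.INTER_CUBIC))
E
python3 - <<'E'
from h import *
d=cam("top"); crop(d,180,160,340,280,5,"t1"); crop(d,440,210,540,270,8,"t2")
d=cam("scene"); crop(d,220,190,350,260,6,"s1");crop(d,350,270,470,360,6,"s2")
E
```

```text
(no output)
```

View pics/t1.png

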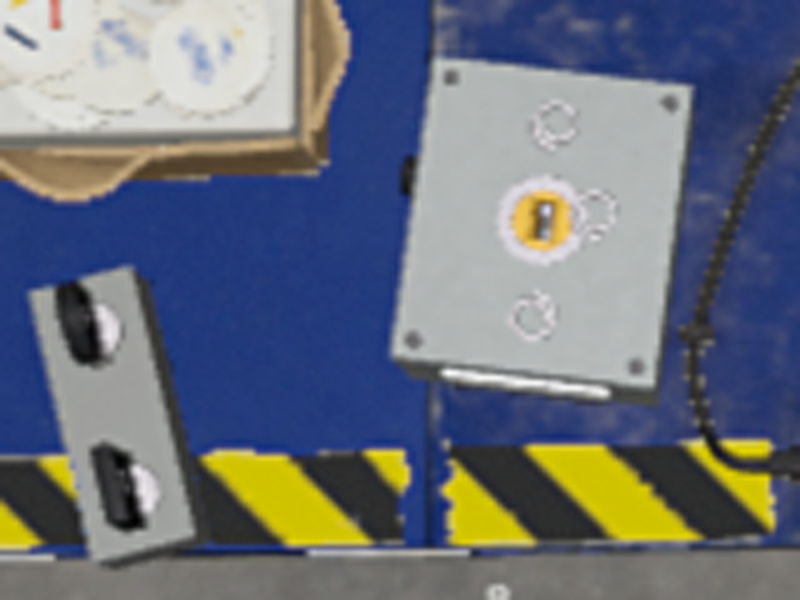

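View pics/t2.png

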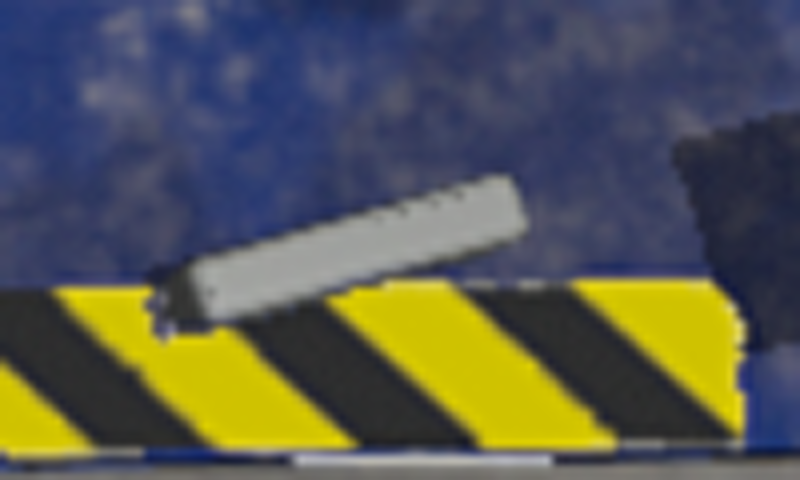

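View pics/s1.png

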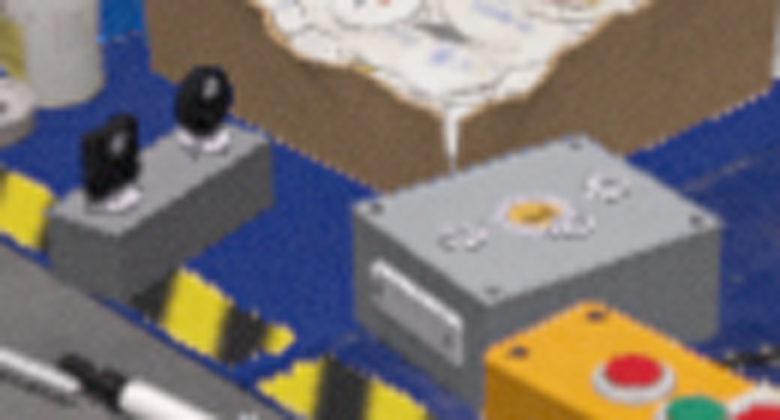

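View pics/s2.png

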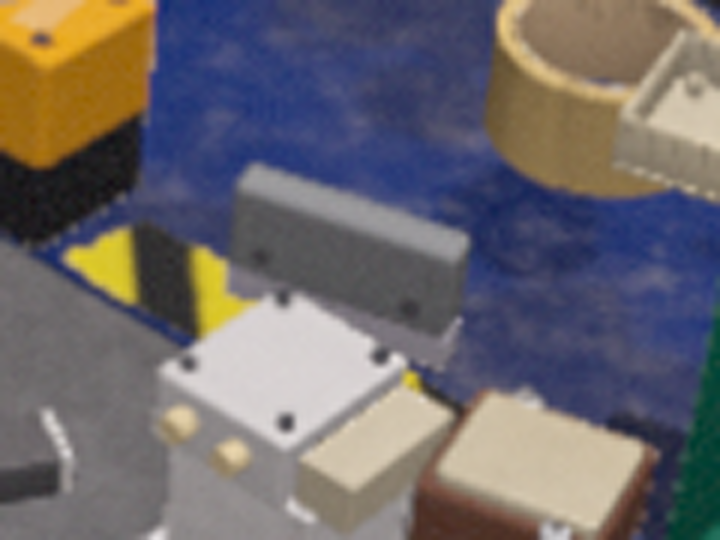

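The round key is at the far end of the holder, crop (85,325). The three chips are at crop (555,123), (597,215) and (533,315), and the scraper stands upright at crop t2 (360,250). Next I'll turn these into positions.

Run:
```python
from h import *
np.set_printoptions(precision=4,suppress=True)
d=dict(np.load("/tmp/top.npz")); s=dict(np.load("/tmp/scene.npz"))
T=lambda x,y,z:pt(d,180+x/5,160+y/5,z)
c=[T(*p,.06) for p in [(435,58),(693,88),(655,390),(392,357)]]
print("box",np.array(c)[:,:2],"ctr",np.mean(c,0)); 
a=c[0]-c[3]+c[1]-c[2];print("xaxis",np.degrees(np.arctan2(a[1],a[0])),np.linalg.norm(a)/2, np.linalg.norm(c[0]-c[1]))
ctr=np.mean(c,0);ex=a/np.linalg.norm(a);ey=np.array([-ex[1],ex[0],0])
print("lock",T(543,220,.06))
for p in [(555,123),(597,215),(533,315)]:
    q=T(*p,.0625);print("chip",q,(q-ctr)@ex,(q-ctr)@ey)
h=[T(*p,.038) for p in [(30,292),(132,266),(198,540),(100,563)]]
print("holder",np.array(h)[:,:2],np.mean(h,0))
print("round",T(85,325,.062)," sq",T(120,487,.062))
# scene estimates
S=lambda x,y,z:pt(s,220+x/6,190+y/6,z)
print("scene: lock",S(535,213,.06),"round",S(205,102,.062),"sq",S(110,155,.062))
print("boxcorn",[S(*p,.06)[:2] for p in [(355,207),(580,137),(720,222),(490,307)]])
U=lambda x,y,z:pt(d,440+x/8,210+y/8,z)
sc=[U(*p,.055) for p in [(190,270),(500,178),(525,225),(212,322)]]
print("scraper",np.array(sc)[:,:2],np.mean(sc,0))
a=sc[0]-sc[1]+sc[3]-sc[2];print(np.degrees(np.arctan2(a[1],a[0])),np.linalg.norm(a)/2)
V=lambda x,y,z:pt(s,350+x/6,270+y/6,z)
print("scr scene",[V(*p,.055)[:2] for p in [(240,175),(260,163),(470,237),(465,255)]])
st=ctrl.observe();Rm=R.from_rotvec(st["orientation"]).as_matrix();print(Rm)
```

```text
box [[0.6485 0.1298]
 [0.6339 0.0201]
 [0.5044 0.0372]
 [0.5198 0.1469]] ctr [0.5766 0.0835 0.06  ]
xaxis -7.55416662489149 0.1302068574387117 0.11061778117746691
lock [0.5774 0.0838 0.06  ]
chip [0.6187 0.0785 0.0625] 0.04238135494344296 0.0006329204946488851
chip [0.5787 0.0609 0.0625] 0.0050548261568143064 -0.022084081290489097
chip [0.5364 0.0878 0.0625] -0.040472059114232045 -0.0009895217012463836
holder [[0.5536 0.305 ]
 [0.5644 0.2616]
 [0.4463 0.2309]
 [0.4371 0.272 ]] [0.5003 0.2674 0.038 ]
round [0.5346 0.2751 0.062 ]  sq [0.4664 0.2587 0.062 ]
scene: lock [0.5771 0.0845 0.06  ] round [0.5344 0.2753 0.062 ] sq [0.4664 0.261  0.062 ]
boxcorn [array([0.5202, 0.145 ]), array([0.6458, 0.1263]), array([0.6335, 0.0208]), array([0.5036, 0.0345])]
scraper [[ 0.4889 -0.2814]
 [ 0.5122 -0.3637]
 [ 0.4997 -0.3694]
 [ 0.4752 -0.2864]] [ 0.494  -0.3252  0.055 ]
106.10478275693326 0.08603587011763311
scr scene [array([ 0.4791, -0.2845]), array([ 0.4905, -0.2848]), array([ 0.5107, -0.367 ]), array([ 0.5006, -0.3722])]
[[-0.9074  0.4203 -0.0005]
 [ 0.4203  0.9074 -0.0008]
 [ 0.0001 -0.0009 -1.    ]]
```

Both cameras agree to within 2 mm: lock at (0.577, 0.084) with the box yawed -7.4°, scraper at (0.494, -0.326) with yaw 16°. I'll move towards the scraper first.

Call:
{"name": "move_arm", "arguments": {"rows": [[0.5,[-0.015,-0.018,0],0],[0.5,[-0.029,-0.035,0],0],[0.5,[-0.029,-0.035,0],0],[0.5,[-0.029,-0.035,0],0],[0.5,[-0.029,-0.035,0],0],[0.5,[-0.029,-0.035,0],0],[0.5,[-0.029,-0.035,0],0],[0.5,[-0.029,-0.035,0],0],[0.5,[-0.029,-0.035,0],0],[0.5,[-0.029,-0.035,0],0],[0.5,[-0.029,-0.035,0],0],[0.5,[-0.029,-0.035,0],0]], "force": 50}}

```text
t: 1.45
eef_pos: [0.3965, 0.0593, 0.2566]
orientation: [0.676, 3.067, 0.0]
ft_force: [0.1, -0.2, 0.0]
finger_gap: 0.0425
```

Call:
{"name": "move_arm", "arguments": {"rows": [[0.5,[-0.029,-0.035,0],0],[0.5,[-0.029,-0.035,0],0],[0.5,[-0.029,-0.035,0],0],[0.5,[-0.029,-0.035,0],0],[0.5,[-0.029,-0.035,0],0],[0.5,[-0.029,-0.035,0],0],[0.5,[0,0,0.01],8],[0.5,[0,0,0.02],8],[0.5,[0,0,0.02],8],[0.5,[0,0,0.02],8],[0.5,[0,0,0.01],8],[0.5,[0,0,0],8]]}}

```text
t: 2.65
eef_pos: [0.4647, -0.2019, 0.174]
orientation: [-1.871, -2.519, 0.001]
ft_force: [-0.3, 0.1, 0.5]
finger_gap: 0.0428
```

```bash
cat >> h.py <<'E'
def st(q=True):
    o=ctrl.observe(); Rm=R.from_rotvec(o["orientation"]).as_matrix()
    if q: print("t",round(o["t"],2),"p",o["eef_pos"].round(4),"jy",round(np.degrees(np.arctan2(Rm[1,1],Rm[0,1])),2),"tilt",Rm[:2,2].round(4),"F",o["ft_force"].round(1),"M",o["torque"].round(2),"gap",round(o["finger_gap"],4),"j",o["joints"].round(2))
    return o,Rm
def delta(tgt,jy=None):
    """tool-frame shift to world target, then turn to jaw angle"""
    o,Rm=st(); D=Rm.T@(np.array(tgt)-o["eef_pos"]); c=np.degrees(np.arctan2(Rm[1,1],Rm[0,1]))
    print("tool shift",D.round(4), "turn",None if jy is None else round(c-jy,2))
E
python3 - <<'E'
from h import *
cam("wrist","w1"); delta([.4945,-.326,.15],16)
E
```

```text
t 2.7 p [ 0.4652 -0.2022  0.175 ] jy 16.43 tilt [-0.0021  0.0013] F [-0.1 -0.4  0.8] M [ 0.   -0.03  0.  ] gap 0.0425 j [-0.57  0.02  1.91 -0.    1.22 -0.85]
tool shift [-0.1271 -0.0069  0.0248] turn 0.43
```

View pics/w1.png

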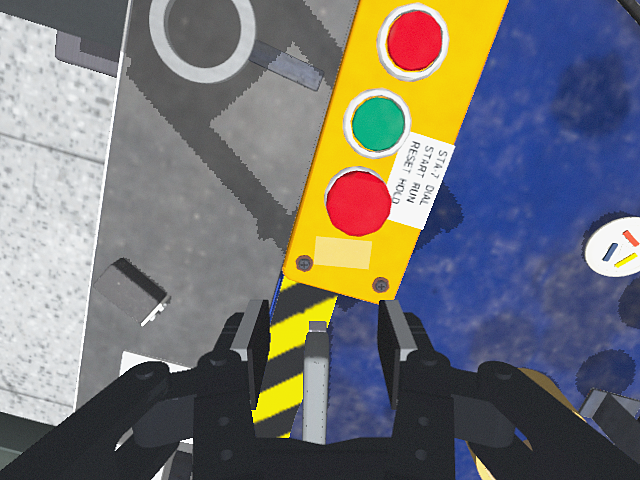

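The wrist view shows the scraper lying centred between the jaws, from (315,325) down. Before descending I'll check clearance to the small fixture beside it.

Run:
```python
from h import *
d=dict(np.load("/tmp/top.npz"))
for z in (.05,.1,.14):print(pt(d,512,283,z).round(3),pt(d,575,272,z).round(3))
w=dict(np.load("/tmp/wrist.npz"))
print([pt(w,u,v,.055).round(4) for u,v in [(307,334),(328,334)]])
```

```text
[ 0.406 -0.378  0.05 ] [ 0.428 -0.51   0.05 ]
[ 0.403 -0.361  0.1  ] [ 0.423 -0.487  0.1  ]
[ 0.401 -0.348  0.14 ] [ 0.42  -0.469  0.14 ]
[array([ 0.4721, -0.2656,  0.055 ]), array([ 0.4856, -0.2615,  0.055 ])]
```

Call:
{"name": "move_arm", "arguments": {"rows": [[0.5,[-0.032,-0.002,0],0.4],[0.5,[-0.032,-0.002,0],0],[0.5,[-0.032,-0.002,0],0],[0.5,[-0.031,-0.001,0],0],[0.5,[0,0,0],0]]}}

```text
t: 3.2
eef_pos: [0.4966, -0.3298, 0.1768]
orientation: [1.873, 2.519, -0.002]
ft_force: [0.9, -0.5, -0.4]
finger_gap: 0.0428
```

Run:
```python
from h import *
cam("wrist","w2"); delta([.4945,-.326,.048],16)
```

```text
t 3.25 p [ 0.4962 -0.3278  0.1764] jy 16.75 tilt [ 0.0003 -0.0003] F [ 0.7  0.9 -0.4] M [ 0.03 -0.02 -0.01] gap 0.0429 j [-0.72  0.22  1.69 -0.    1.24 -1.01]
tool shift [ 0.0022 -0.0011  0.1284] turn 0.75
```

View pics/w2.png

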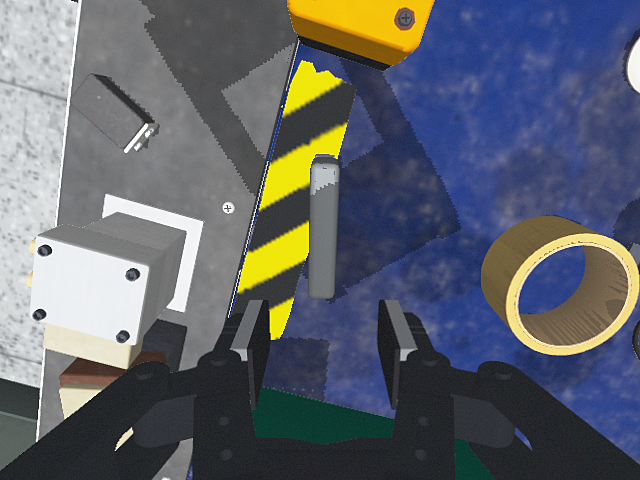

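Run:
```python
from h import *
w=dict(np.load("/tmp/wrist.npz"))
P=np.array([pt(w,u,v,.055) for u,v in [(312,167),(338,167),(333,298),(310,298)]]);print(P.round(4),P.mean(0).round(4))
a=P[0]+P[1]-P[2]-P[3];print(np.degrees(np.arctan2(a[1],a[0]))-90,np.linalg.norm(a)/2)
print([proj(w,q) for q in ([.4945,-.326,.055],)], w["pose"])
o,Rm=st()
```

```text
[[ 0.4768 -0.2866  0.055 ]
 [ 0.4916 -0.2821  0.055 ]
 [ 0.514  -0.3649  0.055 ]
 [ 0.4994 -0.3693  0.055 ]] [ 0.4954 -0.3257  0.055 ]
15.222505182572121 0.08574542318754097
[array([321.60273068, 235.87830529])] [[ 9.57859228e-01  2.73401873e-01  8.80744884e-02  4.74439890e-01]
 [ 2.87237070e-01 -9.12519102e-01 -2.91210843e-01 -2.56048135e-01]
 [ 7.52063197e-04  3.04237251e-01 -9.52595995e-01  2.94290185e-01]
 [ 0.00000000e+00  0.00000000e+00  0.00000000e+00  1.00000000e+00]]
t 3.25 p [ 0.4962 -0.3278  0.1764] jy 16.75 tilt [ 0.0003 -0.0003] F [ 0.7  0.9 -0.4] M [ 0.03 -0.02 -0.01] gap 0.0429 j [-0.72  0.22  1.69 -0.    1.24 -1.01]
```

All three estimates agree, so I'll descend and grip.

Call:
{"name": "move_arm", "arguments": {"rows": [[0.5,[0.002,-0.001,0.02],1],[0.5,[0,0,0.03],0],[0.5,[0,0,0.03],0],[0.5,[0,0,0.025],0],[0.5,[0,0,0.015],0],[0.5,[0,0,0.008],0],[0.5,[0,0,0],0],[0.2,[0,0,0],0],[0,[0,0,0],0],[0,[0,0,0],0],[0,[0,0,0],0],[0,[0,0,0],0]], "force": 60}}

```text
t: 4.45
eef_pos: [0.4956, -0.3254, 0.05]
orientation: [1.894, 2.502, -0.0]
ft_force: [-1.3, 1.0, 6.1]
finger_gap: 0.017
```

Run:
```python
from h import *
cam("wrist","w3"); cam("scene"); delta([.495,-.326,.2],-7.4)
crop(dict(np.load("/tmp/scene.npz")),340,200,480,320,5,"s3")
```

```text
t 4.55 p [ 0.4956 -0.3254  0.05  ] jy 15.75 tilt [ 0.0023 -0.0018] F [0.2 2.1 5.9] M [ 0.11 -0.02  0.01] gap 0.0173 j [-0.71  0.37  1.76  0.    1.01 -0.99]
tool shift [-0.0008 -0.0005 -0.15  ] turn 23.15
```

View pics/s3.png

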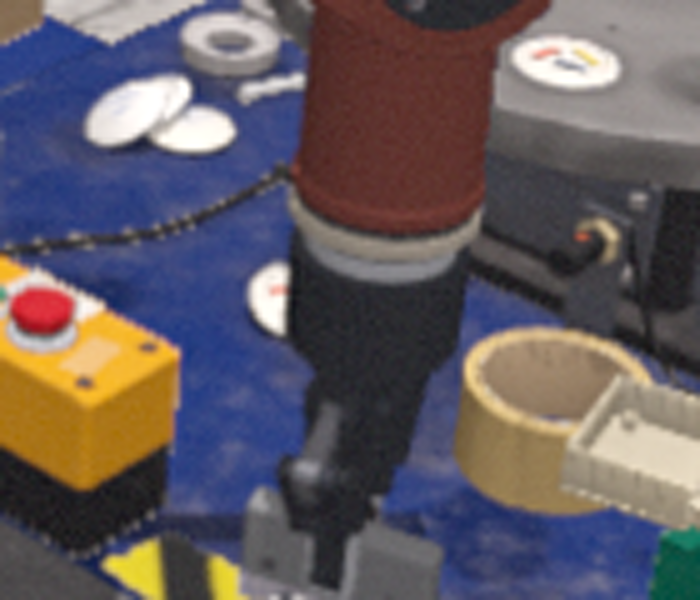

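Call:
{"name": "move_arm", "arguments": {"rows": [[0,[0,0,-0.01],0],[0,[0,0,-0.025],0],[0,[0,0,-0.03],4],[0,[0,0,-0.03],5],[0,[0,0,-0.03],5],[0,[0,0,-0.025],5],[0,[0,0,0],4.2],[0,[0.02,-0.002,0],0],[0,[0.04,-0.005,0],0],[0,[0.04,-0.005,0],0],[0,[0.04,-0.005,0],0],[0,[0.04,-0.005,0],0]]}}

```text
t: 5.75
eef_pos: [0.4949, -0.1407, 0.1976]
orientation: [-2.359, -2.072, 0.001]
ft_force: [0.7, 0.2, -1.4]
finger_gap: 0.0173
```

Call:
{"name": "move_arm", "arguments": {"rows": [[0,[0.04,-0.005,0],0],[0,[0.04,-0.005,0],0],[0,[0.04,-0.005,0],0],[0,[0.04,-0.005,0],0],[0,[0.04,-0.005,0],0],[0,[0.02,-0.003,0],0],[0,[0,0,0],0],[0,[0,0,0],0]]}}

```text
t: 6.55
eef_pos: [0.496, 0.079, 0.1978]
orientation: [-2.358, -2.075, 0.002]
ft_force: [-0.1, 0.1, -1.1]
finger_gap: 0.0176
```

Run:
```python
from h import *
cam("wrist","w4"); delta([.4977,.0943,.112],-7.4);cam("scene","s4")
```

```text
t 6.6 p [0.4962 0.0783 0.1979] jy -7.4 tilt [-0.0011 -0.0004] F [-0.1  0.2 -1.3] M [-0.   -0.01 -0.05] gap 0.0167 j [-0.   -0.02  1.9  -0.    1.26  0.13]
tool shift [ 0.0161 -0.0005  0.0859] turn 0.0
```

View pics/w4.png

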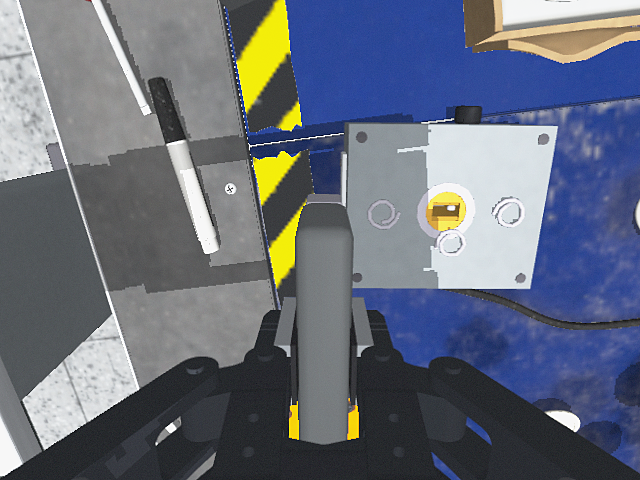

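View pics/s4.png

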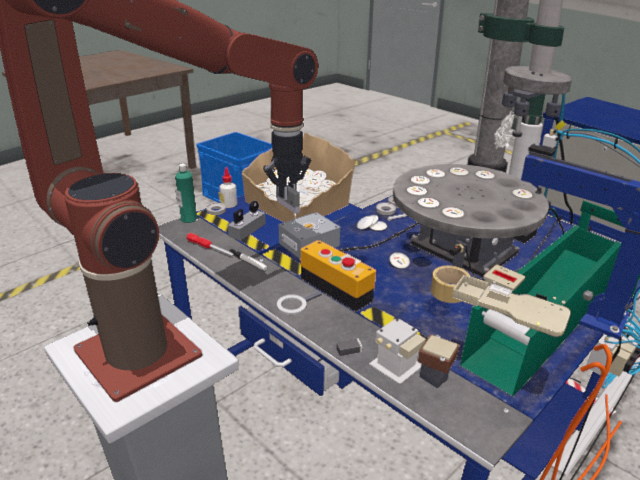

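The scraper is held firmly, blade edge along box y, just in front of the box's near edge. I'll lower it to about 1 mm above the top plane and sweep towards +x.

Call:
{"name": "move_arm", "arguments": {"rows": [[0,[0.011,0,0.015],0],[0,[0,0,0.025],0],[0,[0,0,0.025],0],[0,[0,0,0.015],0],[0,[0,0,0.007],0],[0,[0,0,0],0],[0,[0,0,0],0]]}}

```text
t: 7.35
eef_pos: [0.4989, 0.0889, 0.1121]
orientation: [2.361, 2.071, 0.001]
ft_force: [0.4, 0.1, -1.5]
finger_gap: 0.0169
```

Run:
```python
from h import *
w=cam("wrist","w5"); delta([.4977,.0943,.111],-7.4);s=cam("scene")
crop(s,240,140,360,260,5,"s5")
```

```text
t 7.4 p [0.4992 0.0891 0.1124] jy -7.49 tilt [0.0018 0.    ] F [-0.1  0.2 -2.3] M [ 0.02 -0.01 -0.07] gap 0.0172 j [ 0.02  0.09  1.96 -0.    1.09  0.15]
tool shift [ 0.005  -0.0022  0.0014] turn -0.09
```

View pics/s5.png

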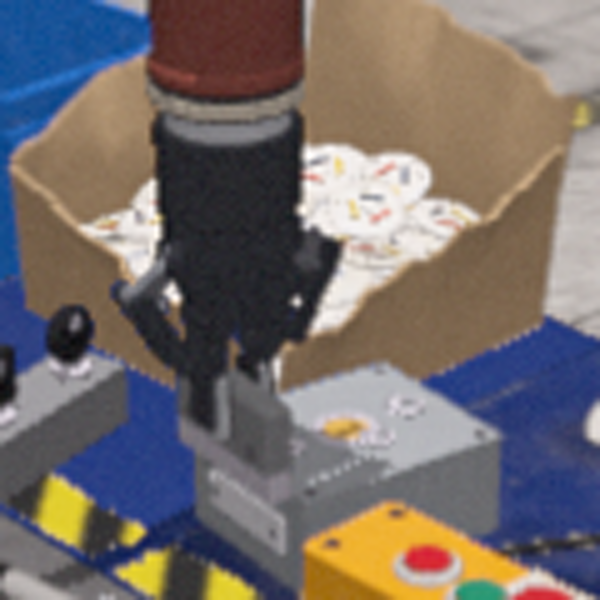

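View pics/w5.png

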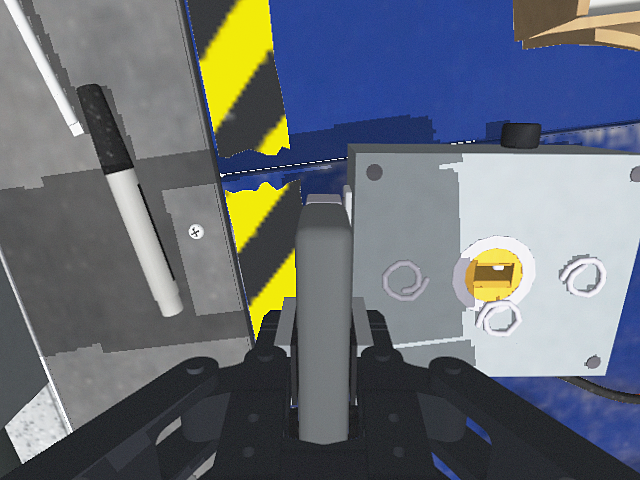

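Everything is aligned: the blade is about 2.4 mm above the box top and chips are ahead of it. I'll go 1.2 mm lower and sweep.

Call:
{"name": "move_arm", "arguments": {"rows": [[0,[0,0.002,0.0012],0],[0,[0,0.008,0],0],[0,[0,0.013,0],0],[0,[0,0.013,0],0],[0,[0,0.013,0],0],[0,[0,0.013,0],0],[0,[0,0.013,0],0],[0,[0,0.013,0],0]]}}

```text
t: 8.25
eef_pos: [0.5867, 0.0779, 0.1103]
orientation: [2.361, 2.072, 0.0]
ft_force: [-0.2, -0.4, -1.6]
finger_gap: 0.0172
```

Run:
```python
from h import *
w=cam("wrist","w6"); st()
```

```text
t 8.3 p [0.5887 0.0775 0.1108] jy -7.47 tilt [ 0.0031 -0.0002] F [ 0.1 -0.9 -0.3] M [-0.07  0.03 -0.  ] gap 0.0169 j [-0.    0.29  1.73 -0.    1.12  0.13]
```

View pics/w6.png

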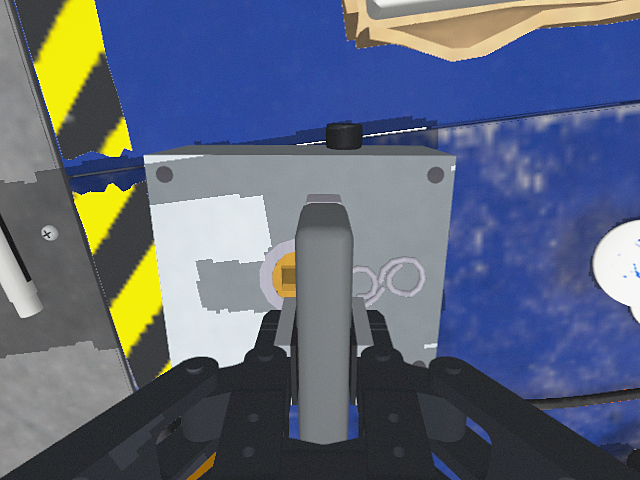

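The left of the box is clear and the chips are being pushed along at (360,285) and (403,277). I'll finish the sweep.

Call:
{"name": "move_arm", "arguments": {"rows": [[0,[0,0.012,0],0],[0,[0,0.013,0],0],[0,[0,0.013,0],0],[0,[0,0.012,0],0],[0,[0,0.012,0],0],[0,[0,0.012,0],0],[0,[0,0.008,0],0],[0,[0,0,0],0],[0,[0,0,-0.02],0],[0,[0,0,-0.04],0],[0,[0,0,-0.03],0]]}}

```text
t: 9.4
eef_pos: [0.6665, 0.0675, 0.2015]
orientation: [-2.361, -2.072, 0.0]
ft_force: [1.8, 0.1, -0.5]
finger_gap: 0.0172
```

Run:
```python
from h import *
w=cam("wrist","w7"); st();s=cam("top");crop(s,200,100,400,250,4,"t7")
```

```text
t 9.45 p [0.6694 0.0676 0.2084] jy -7.44 tilt [ 0.0091 -0.0001] F [2.9 0.1 3.3] M [-0.02 -0.2   0.02] gap 0.0176 j [-0.02  0.36  1.45  0.    1.33  0.11]
```

View pics/w7.png

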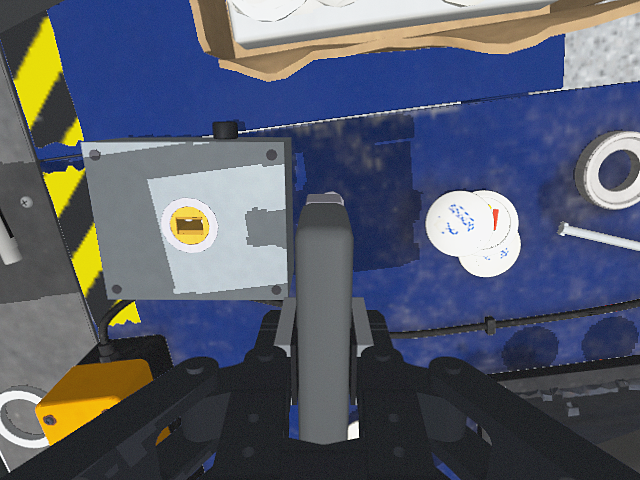

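View pics/t7.png

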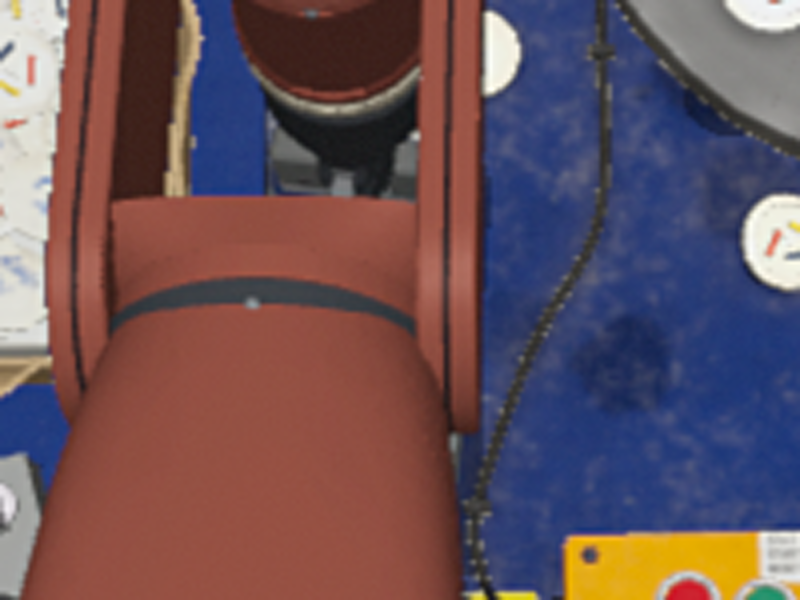

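The box top is clear of all three chips. I'll put the scraper down on the clear blue patch between the button box and the white disc, after checking that spot.

Run:
```python
from h import *
d=ctrl.read_camera("top")
e=np.array([.129,.9917,0])
for z in (0,.055):
  for k in (-.045,0,.045): print(z,k,proj(d,np.array([.585,-.13,z])+k*e).round(0))
print(pt(d,345,232,.06),pt(d,435,234,.06),pt(d,397,172,0))
delta([.585,-.13,.208],-7.4)
```

```text
0 -0.045 [407. 207.]
0 0 [387. 205.]
0 0.045 [367. 203.]
0.055 -0.045 [411. 202.]
0.055 0 [390. 200.]
0.055 0.045 [369. 197.]
[ 0.51617033 -0.03389035  0.06      ] [ 0.5095319  -0.22138362  0.06      ] [ 0.66055851 -0.15458332  0.        ]
t 9.55 p [0.6683 0.0675 0.2035] jy -7.44 tilt [ 0.0058 -0.0001] F [-0.6  0.3 -1.8] M [0.01 0.02 0.07] gap 0.0172 j [-0.02  0.36  1.45  0.    1.32  0.11]
tool shift [-0.2066 -0.057  -0.005 ] turn -0.04
```

Call:
{"name": "move_arm", "arguments": {"rows": [[0,[-0.02,-0.006,0],0],[0,[-0.04,-0.011,0],0],[0,[-0.04,-0.011,0],0],[0,[-0.04,-0.011,0],0],[0,[-0.04,-0.011,0],0],[0,[-0.027,-0.007,0],0],[0,[0,0,0.02],0],[0,[0,0,0.035],0],[0,[0,0,0.035],0],[0,[0,0,0.03],0],[0,[0,0,0.015],0],[0,[0,0,0],0]]}}

```text
t: 10.75
eef_pos: [0.58, -0.1298, 0.0611]
orientation: [-2.356, -2.068, 0.006]
ft_force: [-0.3, 0.7, -1.5]
finger_gap: 0.0171
```

Run:
```python
from h import *
delta([.585,-.13,.0505],-7.4)
```

```text
t 10.75 p [ 0.58   -0.1298  0.0611] jy -7.47 tilt [-0.0074  0.0025] F [-0.3  0.7 -1.5] M [-0.03 -0.01 -0.02] gap 0.0171 j [-0.35  0.37  1.74 -0.    1.04 -0.22]
tool shift [0.0004 0.005  0.0106] turn -0.07
```

Call:
{"name": "move_arm", "arguments": {"rows": [[0,[0,0,0.003],0],[0,[0,0,0.003],0],[0,[0,0,0.0015],0],[0,[0,0,0],0],[0,[0,0,0],0]]}}

```text
t: 11.25
eef_pos: [0.5839, -0.1306, 0.0583]
orientation: [2.36, 2.072, 0.001]
ft_force: [0.3, 0.0, -2.1]
finger_gap: 0.017
```

Run:
```python
from h import *
delta([.585,-.13,.0505],-7.4)
```

```text
t 11.25 p [ 0.5839 -0.1306  0.0583] jy -7.44 tilt [ 0.0011 -0.0004] F [ 0.3  0.  -2.1] M [-0.03  0.03  0.01] gap 0.017 j [-0.35  0.37  1.74 -0.    1.03 -0.22]
tool shift [0.0007 0.001  0.0078] turn -0.04
```

Call:
{"name": "move_arm", "arguments": {"rows": [[0,[0,0,0.004],0],[0,[0,0,0.003],0],[0,[0,0,0.001],0],[0,[0,0,0],0],[0.3,[0,0,0],0],[0.5,[0,0,0],0],[0.5,[0,0,0],0],[0.5,[0,0,0],0]]}}

```text
t: 12.05
eef_pos: [0.5834, -0.1305, 0.0494]
orientation: [-2.361, -2.072, 0.0]
ft_force: [0.6, -0.6, -0.6]
finger_gap: 0.0427
```

Run:
```python
from h import *
st();s=cam("scene");crop(s,300,130,460,290,4,"s8")
```

```text
t 12.05 p [ 0.5834 -0.1305  0.0494] jy -7.46 tilt [-0.0001  0.0001] F [ 0.6 -0.6 -0.6] M [ 0.   -0.01 -0.02] gap 0.0427 j [-0.35  0.39  1.74  0.    1.01 -0.22]
```

View pics/s8.png

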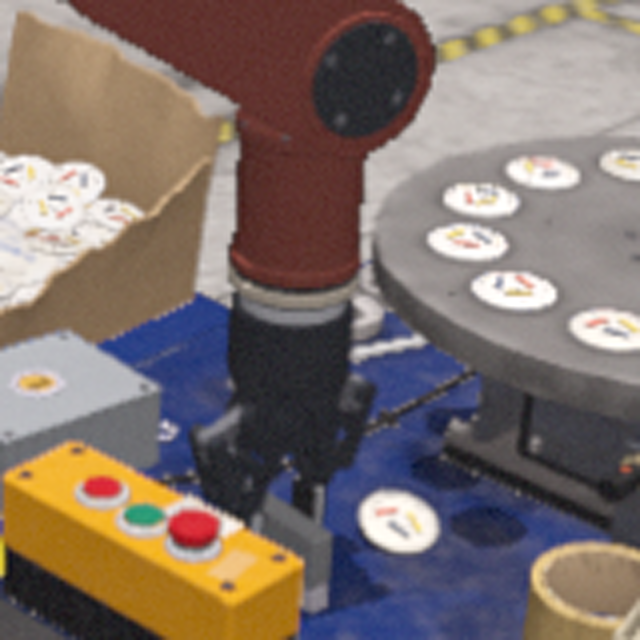

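Scraper stands on the bench, released. Next I'll rise and go over to the round key.

Call:
{"name": "move_arm", "arguments": {"rows": [[0.5,[0,0,-0.02],0],[0.5,[0,0,-0.04],0],[0.5,[0,0,-0.045],0],[0.5,[0,0,-0.045],0],[0.5,[0.03,-0.008,0],0],[0.5,[0.045,-0.012,0],0],[0.5,[0.045,-0.012,0],0],[0.5,[0.045,-0.012,0],0],[0.5,[0.045,-0.012,0],0],[0.5,[0.045,-0.012,0],0],[0.5,[0.045,-0.012,0],0],[0.5,[0.045,-0.012,0],0]]}}

```text
t: 13.3
eef_pos: [0.5365, 0.2253, 0.1998]
orientation: [2.361, 2.072, 0.001]
ft_force: [0.3, -0.2, 1.0]
finger_gap: 0.0428
```

Call:
{"name": "move_arm", "arguments": {"rows": [[0.5,[0,0,0],-8],[0.5,[0,0,0],-8],[0.5,[0,0,0],-8],[0.5,[0,0,0],-8],[0.5,[0,0,0],-8],[0.5,[0,0,0],-8],[0.5,[0,0,0],-8],[0.5,[0,0,0],-8],[0.5,[0,0,0],-8],[0.5,[0,0,0],-8],[0.5,[0,0,0],-8],[0.5,[0,0,0],-8]]}}

```text
t: 14.5
eef_pos: [0.537, 0.2235, 0.1995]
orientation: [-0.031, -3.141, 0.0]
ft_force: [-0.5, 0.3, -0.4]
finger_gap: 0.0426
```

Call:
{"name": "move_arm", "arguments": {"rows": [[0.5,[0,0,0],-8],[0.5,[0,0,0],-8],[0.5,[0,0,0],0],[0.5,[0,0,0],0]]}}

```text
t: 14.9
eef_pos: [0.537, 0.2235, 0.1996]
orientation: [0.392, -3.117, 0.0]
ft_force: [0.4, 0.1, 0.1]
finger_gap: 0.0427
```

Run:
```python
from h import *
cam("wrist","w9");delta([.5345,.2752,.2],105.2)
d=cam("top");crop(d,200,100,400,250,4,"t9")
```

```text
t 14.95 p [0.537  0.2235 0.1996] jy 104.35 tilt [-0.0001 -0.    ] F [-0.2  0.2 -0.4] M [-0.05  0.03  0.01] gap 0.0426 j [ 0.26  0.16  1.7  -0.    1.28 -1.56]
tool shift [-0.0104  0.0507 -0.0005] turn -0.85
```

View pics/w9.png

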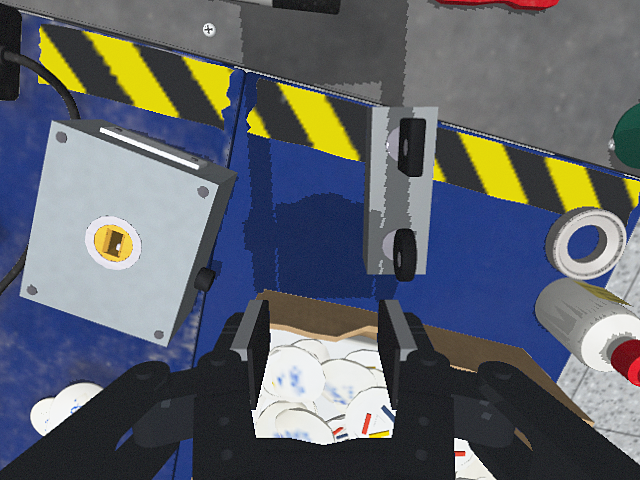

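View pics/t9.png

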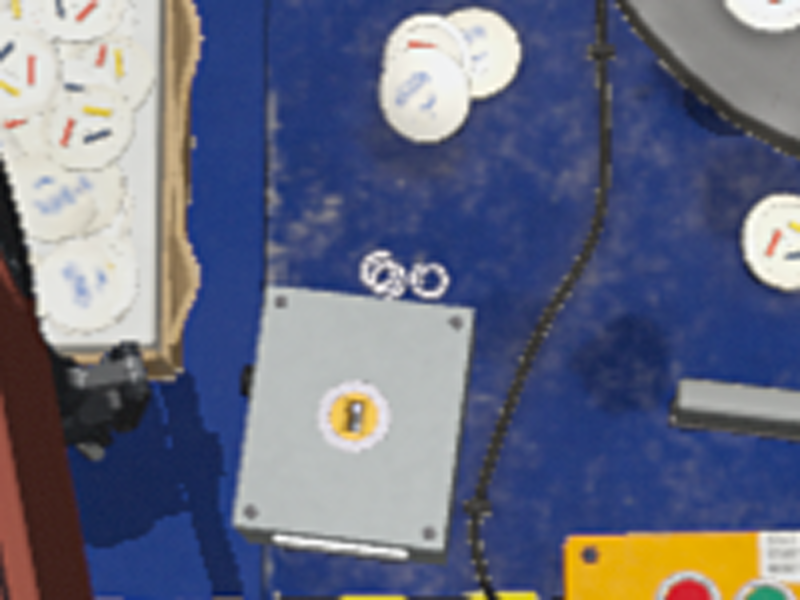

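All three chips lie on the bench beyond the box at crop (400,275), and the scraper stands at right. I'll refine the key and lock positions from the wrist view, where the round head is at (404,254) and the keyway at (116,241).

Run:
```python
from h import *
w=dict(np.load("/tmp/wrist.npz"))
print("key",pt(w,404,254,.062).round(4),"lock",pt(w,115,241,.06).round(4))
H=np.array([pt(w,u,v,.038) for u,v in [(371,107),(438,107),(425,274),(366,274)]]);print(H.round(4),H.mean(0))
a=H[2]+H[3]-H[0]-H[1];print(np.degrees(np.arctan2(a[1],a[0])),np.linalg.norm(a)/2)
B=np.array([pt(w,u,v,.06) for u,v in [(55,121),(219,185),(168,344),(21,296)]]);print(B.round(4),B.mean(0))
crop(w,350,90,450,290,3,"w9c");crop(w,70,200,160,280,8,"w9d")
```

```text
key [0.5359 0.2792 0.062 ] lock [0.5761 0.0864 0.06  ]
[[0.4493 0.2334 0.038 ]
 [0.4381 0.2767 0.038 ]
 [0.5541 0.3065 0.038 ]
 [0.5651 0.2633 0.038 ]] [0.5016529  0.26996497 0.038     ]
14.467991159208477 0.11974464032405027
[[0.5061 0.0417 0.06  ]
 [0.5208 0.1489 0.06  ]
 [0.6471 0.1321 0.06  ]
 [0.6349 0.0234 0.06  ]] [0.57722791 0.08651748 0.06      ]
```

View pics/w9c.png

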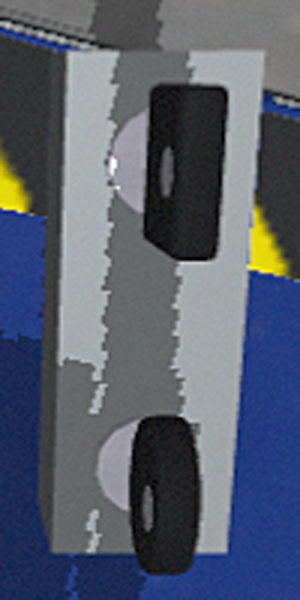

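View pics/w9d.png

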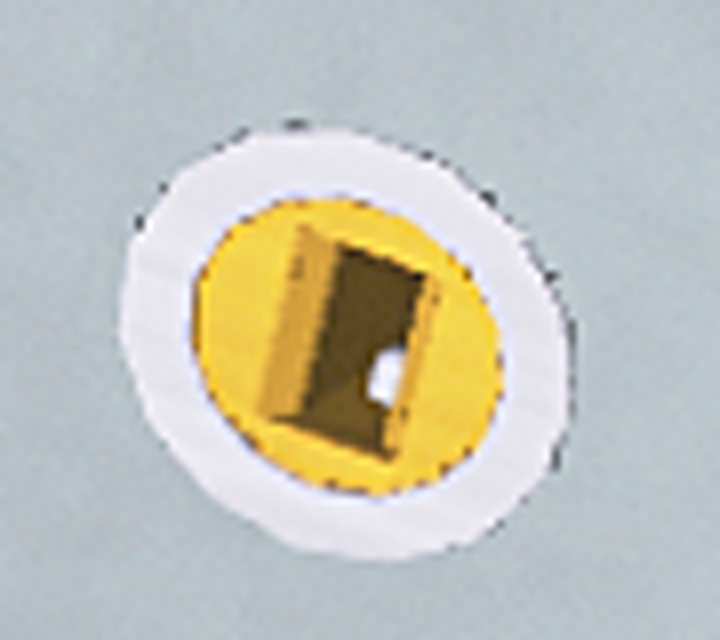

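Run:
```python
from h import *
d=dict(np.load("/tmp/top.npz"))
for z in (0.,.06,.12,.18):print(z,pt(d,210,192,z).round(3),pt(d,170,194,z).round(3),pt(d,190,200,z).round(3))
w=dict(np.load("/tmp/wrist.npz"))
for z in (0.,.06,.12,.18):print(z,pt(w,280,325,z).round(3),pt(w,440,330,z).round(3))
```

```text
0.0 [0.62  0.264 0.   ] [0.617 0.353 0.   ] [0.602 0.308 0.   ]
0.06 [0.606 0.25  0.06 ] [0.602 0.334 0.06 ] [0.589 0.292 0.06 ]
0.12 [0.591 0.236 0.12 ] [0.588 0.316 0.12 ] [0.575 0.276 0.12 ]
0.18 [0.576 0.223 0.18 ] [0.574 0.298 0.18 ] [0.561 0.26  0.18 ]
0.0 [0.645 0.21  0.   ] [0.615 0.351 0.   ]
0.06 [0.611 0.209 0.06 ] [0.586 0.323 0.06 ]
0.12 [0.576 0.208 0.12 ] [0.557 0.296 0.12 ]
0.18 [0.542 0.207 0.18 ] [0.528 0.268 0.18 ]
```

Run:
```python
from h import *
d=dict(np.load("/tmp/top.npz"));w=dict(np.load("/tmp/wrist.npz"))
crop(w,230,270,560,420,2.4,"w9e")
for z in (0.,.04,.08,.12,.16):print(z,pt(d,244,193,z).round(3),pt(w,260,291,z).round(3))
```

```text
0.0 [0.617 0.188 0.   ] [0.617 0.186 0.   ]
0.04 [0.607 0.181 0.04 ] [0.598 0.189 0.04 ]
0.08 [0.598 0.175 0.08 ] [0.578 0.191 0.08 ]
0.12 [0.588 0.168 0.12 ] [0.559 0.193 0.12 ]
0.16 [0.578 0.162 0.16 ] [0.539 0.195 0.16 ]
```

View pics/w9e.png

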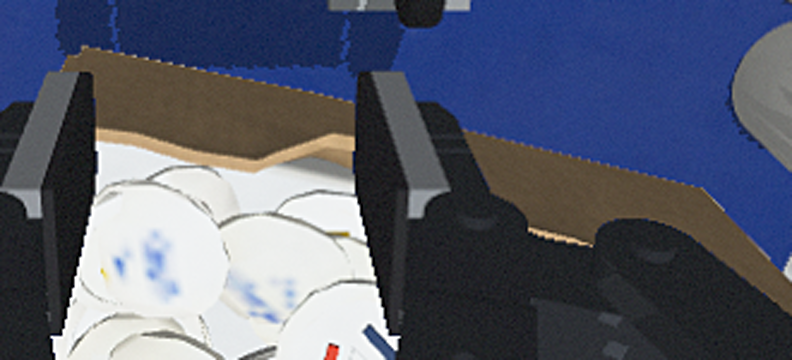

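Run:
```python
from h import *
d=dict(np.load("/tmp/top.npz"));w=dict(np.load("/tmp/wrist.npz"))
for z in (0.04,.08,.1,.12,.14,.16):print(z,pt(d,195,199,z).round(3),pt(w,336,339,z).round(3), pt(d,195,196,z).round(3))
```

```text
0.04 [0.595 0.286 0.04 ] [0.624 0.255 0.04 ] [0.602 0.287 0.04 ]
0.08 [0.586 0.276 0.08 ] [0.6   0.248 0.08 ] [0.593 0.276 0.08 ]
0.1 [0.582 0.271 0.1  ] [0.589 0.244 0.1  ] [0.588 0.271 0.1  ]
0.12 [0.577 0.266 0.12 ] [0.577 0.241 0.12 ] [0.583 0.266 0.12 ]
0.14 [0.572 0.261 0.14 ] [0.565 0.237 0.14 ] [0.578 0.261 0.14 ]
0.16 [0.568 0.256 0.16 ] [0.554 0.233 0.16 ] [0.574 0.256 0.16 ]
```

The cardboard rim is close to the key's far side, at x≈0.58 and z≈0.12. I'll grip the head a bit high (TCP 0.077) to keep the gripper body above it, and come down in stages.

Call:
{"name": "move_arm", "arguments": {"rows": [[0.5,[-0.003,0.013,0],-0.6],[0.5,[-0.004,0.02,0],0],[0.5,[-0.0035,0.019,0],0],[0.5,[0,0,0.02],0],[0.5,[0,0,0.03],0],[0.5,[0,0,0.02],0],[0.5,[0,0,0.01],0],[0.5,[0,0,0],0],[0.5,[0,0,0],0]], "force": 100}}

```text
t: 15.9
eef_pos: [0.5342, 0.277, 0.1204]
orientation: [-0.414, 3.113, 0.0]
ft_force: [-0.4, -0.1, -0.9]
finger_gap: 0.0427
```

Run:
```python
from h import *
w=cam("wrist","w10");delta([.535,.277,.077],105)
s=cam("scene");crop(s,200,100,330,230,5,"s10")
```

```text
t 15.95 p [0.5346 0.277  0.121 ] jy 105.14 tilt [0.0021 0.0008] F [ 0.3  0.2 -0.3] M [ 0.01  0.01 -0.06] gap 0.0425 j [ 0.35  0.3   1.7   0.    1.14 -1.49]
tool shift [-0.0002 -0.0002  0.0441] turn 0.14
```

View pics/w10.png

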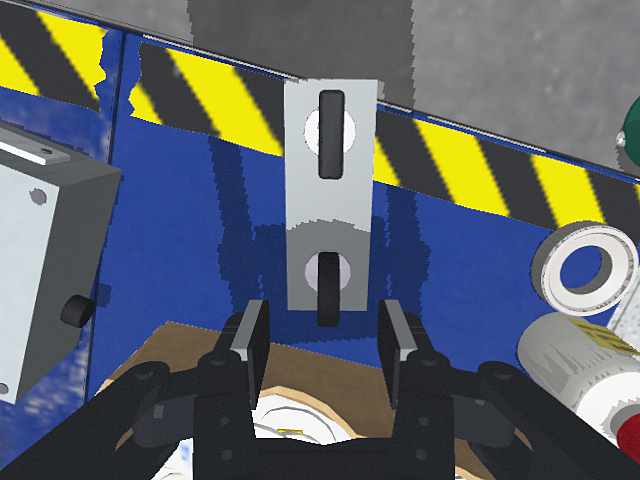

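View pics/s10.png

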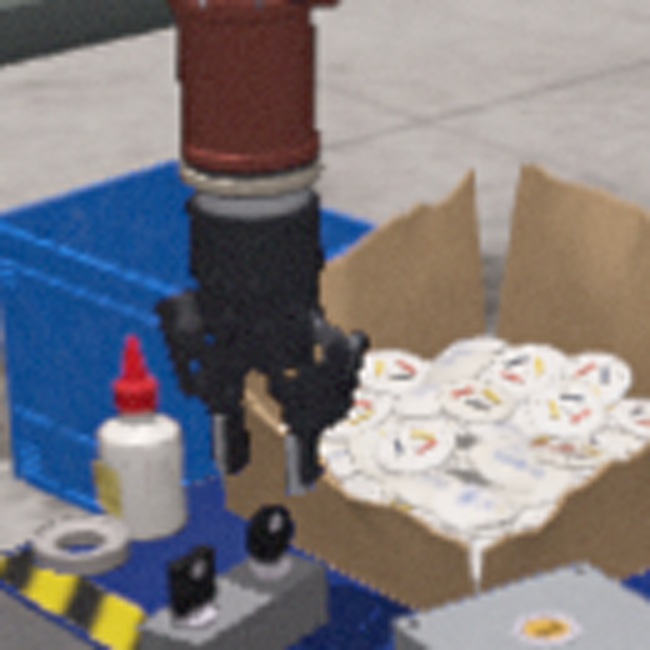

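Run:
```python
from h import *
w=dict(np.load("/tmp/wrist.npz"))
ya=np.radians(15);ex=np.array([np.cos(ya),np.sin(ya),0]);ey=np.array([-ex[1],ex[0],0])
for C in ([.535,.277,.062],[.5346,.2751,.062],[.5359,.2792,.062]):
    th=np.linspace(0,6.28,60);P=[proj(w,np.array(C)+.018*np.cos(t)*ex+np.array([0,0,.018*np.sin(t)])+s*ey) for t in th for s in(-.005,.005)]
    P=np.array(P);print(C,P.min(0),P.max(0))
o,Rm=st(0)
print("tcp axis proj",proj(w,o["eef_pos"]+Rm[:,2]*.006))
crop(w,270,230,390,330,6,"w10c")
```

```text
[0.535, 0.277, 0.062] [312.62289928 247.62331048] [335.60815943 323.2846064 ]
[0.5346, 0.2751, 0.062] [308.62444018 245.89109786] [331.64470652 321.61882047]
[0.5359, 0.2792, 0.062] [316.98125949 250.44807607] [339.90845998 326.00028166]
tcp axis proj [324.34389978 345.88201866]
```

View pics/w10c.png

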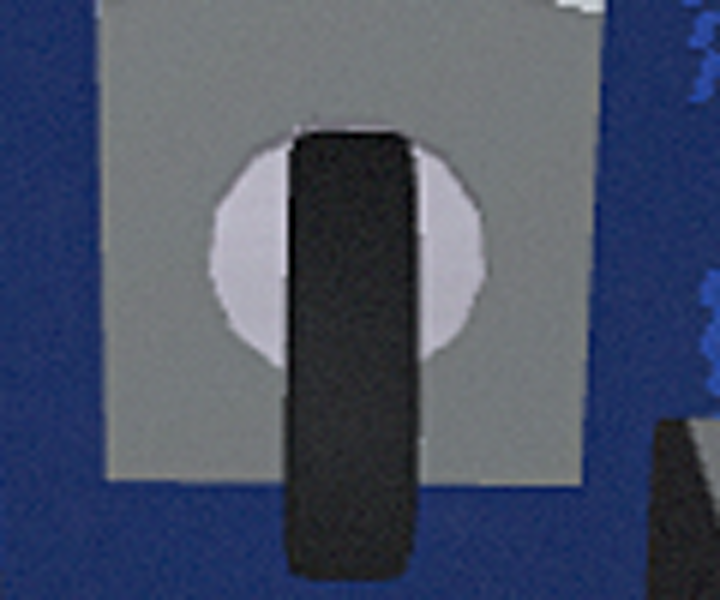

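Against the jaw centre at u≈324, the key head is centred at u≈328.5, so it is about 2 mm off in tool y. I'll correct that and descend.

Call:
{"name": "move_arm", "arguments": {"rows": [[0.5,[-0.001,0.002,0.01],0],[0.5,[0,0,0.015],0],[0.5,[0,0,0.01],0],[0.5,[0,0,0.006],0],[0.5,[0,0,0.003],0],[0.5,[0,0,0],0]]}}

```text
t: 16.6
eef_pos: [0.5338, 0.2785, 0.0748]
orientation: [0.414, -3.113, 0.0]
ft_force: [-0.6, 0.1, 0.3]
finger_gap: 0.0427
```

Run:
```python
from h import *
w=cam("wrist","w11");delta([.536,.279,.077],105)
crop(w,220,200,440,440,2.5,"w11c")
s=cam("scene");crop(s,200,130,330,230,6,"s11")
```

```text
t 16.65 p [0.5342 0.2786 0.0754] jy 105.14 tilt [-0.0003 -0.0001] F [ 0.6  0.5 -0.2] M [ 0.03  0.04 -0.01] gap 0.043 j [ 0.35  0.36  1.72 -0.    1.06 -1.49]
tool shift [-0.0019 -0.0001 -0.0016] turn 0.14
```

View pics/w11c.png

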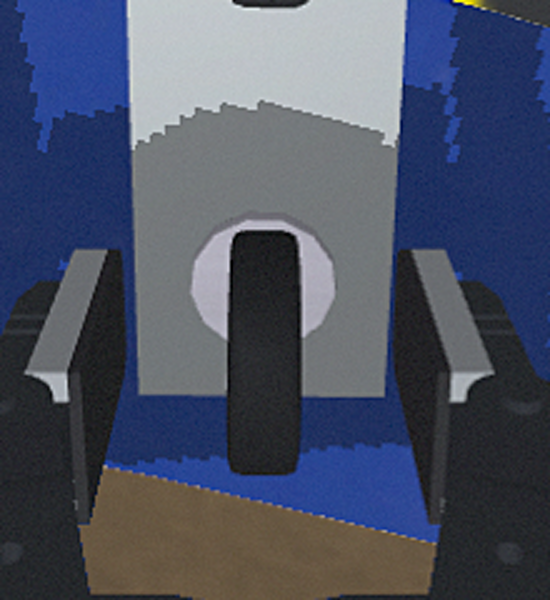

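View pics/s11.png

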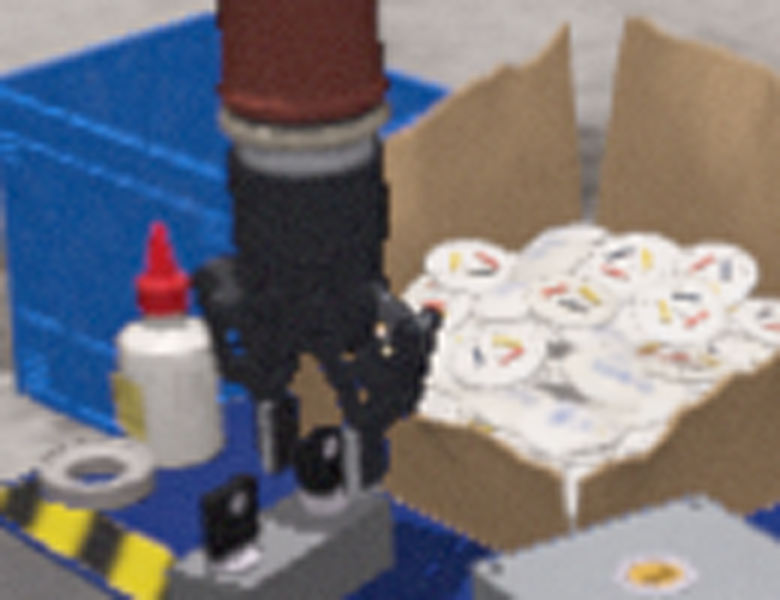

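Key is centred between the pads. I'll shift 1.5 mm in tool x and close.

Call:
{"name": "move_arm", "arguments": {"rows": [[0.5,[-0.0015,0,0],0],[0.3,[0,0,0],0],[0.15,[0,0,0],0],[0,[0,0,0],0],[0,[0,0,0],0],[0,[0,0,0],0],[0,[0,0,0],0]], "force": 100}}

```text
t: 17.4
eef_pos: [0.536, 0.2792, 0.0762]
orientation: [-0.414, 3.113, 0.0]
ft_force: [-1.3, -0.5, 4.8]
finger_gap: 0.0081
```

Run:
```python
from h import *
w=cam("wrist","w12");delta([.536,.279,.15],105)
crop(w,220,200,440,440,2.5,"w12c")
```

```text
t 17.45 p [0.536  0.2792 0.0761] jy 105.15 tilt [0.0009 0.0003] F [-0.4 -0.4  4.5] M [-0.12  0.1  -0.01] gap 0.0082 j [ 0.35  0.36  1.72 -0.    1.06 -1.49]
tool shift [-0.     -0.0002 -0.0739] turn 0.15
```

View pics/w12c.png

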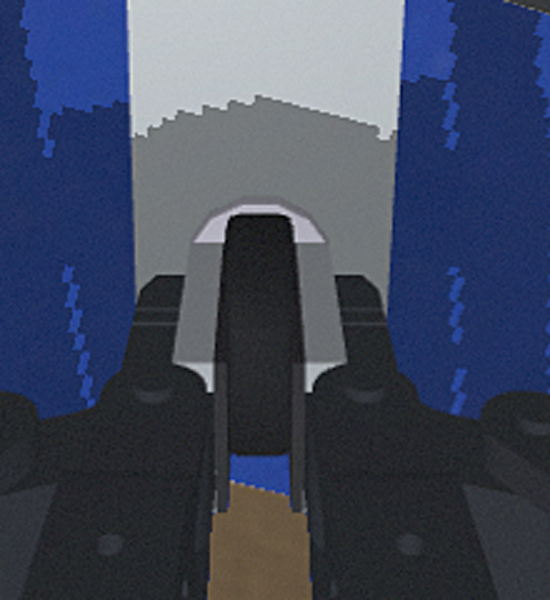

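Key gripped, gap 8 mm. I'll lift it straight up, turn to the keyway's direction and move over the lock.

Call:
{"name": "move_arm", "arguments": {"rows": [[0,[0,0,-0.006],0],[0,[0,0,-0.012],0],[0,[0,0,-0.015],0],[0,[0,0,-0.02],0],[0,[0,0,-0.03],0],[0,[0,0,-0.03],4],[0,[0,0,-0.01],7],[0,[0,0,0],7],[0,[0,0,0],4.9],[0,[0,0,0],0],[0,[0,0,0],0]]}}

```text
t: 18.55
eef_pos: [0.5355, 0.279, 0.1993]
orientation: [0.209, 3.134, 0.0]
ft_force: [-1.0, -0.0, 0.3]
finger_gap: 0.0081
```

Call:
{"name": "move_arm", "arguments": {"rows": [[0,[-0.006,-0.018,0],0],[0,[-0.012,-0.034,0],0],[0,[-0.012,-0.034,0],0],[0,[-0.012,-0.034,0],0],[0,[-0.012,-0.033,0],0],[0,[-0.008,-0.022,0],0],[0,[-0.004,-0.011,0],0],[0,[0,0,0],0],[0,[0,0,0],0]]}}

```text
t: 19.45
eef_pos: [0.5757, 0.0866, 0.1986]
orientation: [-0.212, -3.134, -0.001]
ft_force: [-0.4, 1.3, -1.1]
finger_gap: 0.0083
```

Run:
```python
from h import *
w=cam("wrist","w13");delta([.5766,.0858,.2],82.3)
s=cam("scene");crop(s,230,120,360,250,5,"s13")
```

```text
t 19.5 p [0.5756 0.087  0.1985] jy 82.32 tilt [-0.0003  0.0006] F [-0.3  0.8 -0.6] M [0.1  0.02 0.01] gap 0.0081 j [ 0.01  0.17  1.7   0.    1.28 -1.42]
tool shift [-0.0011 -0.001  -0.0015] turn 0.02
```

View pics/w13.png

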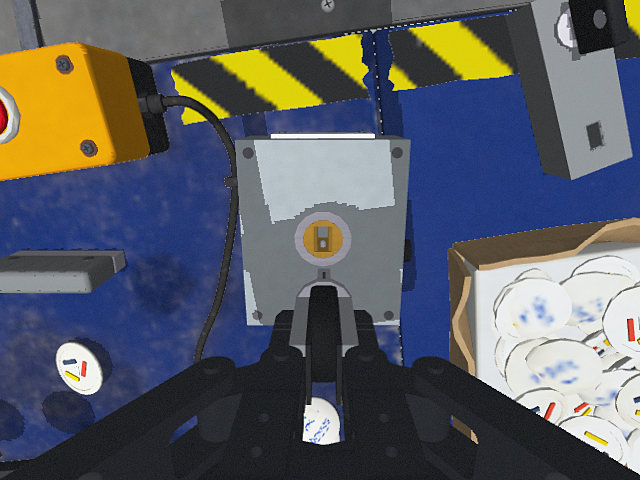

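View pics/s13.png

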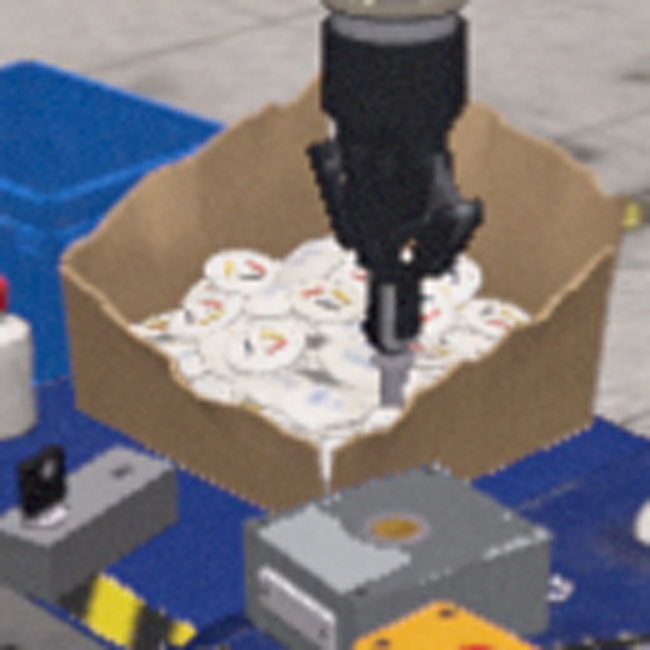

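The wrist view shows the keyway at about (323,238) and the blade tip just visible at (324,275). I'll measure both precisely.

Run:
```python
from h import *
w=dict(np.load("/tmp/wrist.npz"));crop(w,285,200,365,300,7,"w13c")
B=np.array([pt(w,u,v,.06) for u,v in [(236,139),(410,139),(404,325),(247,325)]]);print(B.round(4),B.mean(0).round(4))
```

```text
[[0.5058 0.0406 0.06  ]
 [0.5206 0.1484 0.06  ]
 [0.6506 0.1349 0.06  ]
 [0.6352 0.0223 0.06  ]] [0.578  0.0866 0.06  ]
```

View pics/w13c.png

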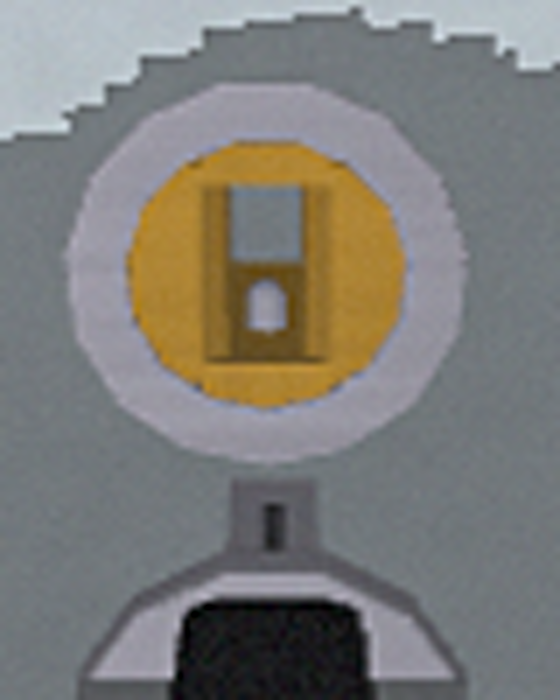

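Run:
```python
from h import *
w=dict(np.load("/tmp/wrist.npz"));o,Rm=st()
p=o["eef_pos"]
print("lock wrist",pt(w,323.1,239,.06).round(4))
for tx,tz in [(7,62),(7,66),(5,66),(3,66),(1,66),(7,38),(12.5,38)]:
    print(tx,tz,proj(w,p+Rm@np.array([tx/1e3,0,tz/1e3])).round(1))
print("measured tip top v",200+480/7,"u",285+274/7)
```

```text
t 19.55 p [0.5756 0.0871 0.1986] jy 82.34 tilt [-0.0003  0.0005] F [-0.4  0.2 -1. ] M [ 0.03 -0.06  0.02] gap 0.0076 j [ 0.01  0.17  1.7   0.    1.28 -1.42]
lock wrist [0.5781 0.0857 0.06  ]
7 62 [325.3 266.8]
7 66 [325.3 263.8]
5 66 [325.3 267.6]
3 66 [325.3 271.4]
1 66 [325.3 275.1]
7 38 [325.6 287.2]
12.5 38 [325.6 275.2]
measured tip top v 268.57142857142856 u 324.14285714285717
```

The key sits about 1.2 mm forward in the grip, and the lock is about 1.5 mm farther on in x. I'll correct that and go down to 8 mm above the mouth, then look again.

Call:
{"name": "move_arm", "arguments": {"rows": [[0,[-0.0015,-0.0005,0.01],0],[0,[0,0,0.02],0],[0,[0,0,0.02],0],[0,[0,0,0.01],0],[0,[0,0,0.0045],0],[0,[0,0,0],0],[0,[0,0,0],0]]}}

```text
t: 20.25
eef_pos: [0.5779, 0.0853, 0.1349]
orientation: [0.212, 3.133, 0.0]
ft_force: [0.0, -0.6, 0.1]
finger_gap: 0.0079
```

Run:
```python
from h import *
w=cam("wrist","w14");o,Rm=st();p=o["eef_pos"]
crop(w,270,220,380,320,7,"w14c")
for tx,tz in [(7,62),(4,66),(7,38),(12.5,38)]:
    print(tx,tz,proj(w,p+Rm@np.array([tx/1e3,0,tz/1e3])).round(1))
s=cam("scene");crop(s,250,160,330,240,8,"s14")
```

```text
t 20.3 p [0.5781 0.0852 0.1352] jy 82.25 tilt [0.0018 0.    ] F [-0.6 -0.4 -0.2] M [-0.01  0.01 -0.02] gap 0.0078 j [ 0.01  0.24  1.74  0.    1.16 -1.42]
7 62 [324.2 267.8]
4 66 [324.2 270.5]
7 38 [324.3 288.3]
12.5 38 [324.3 276.3]
```

View pics/w14c.png

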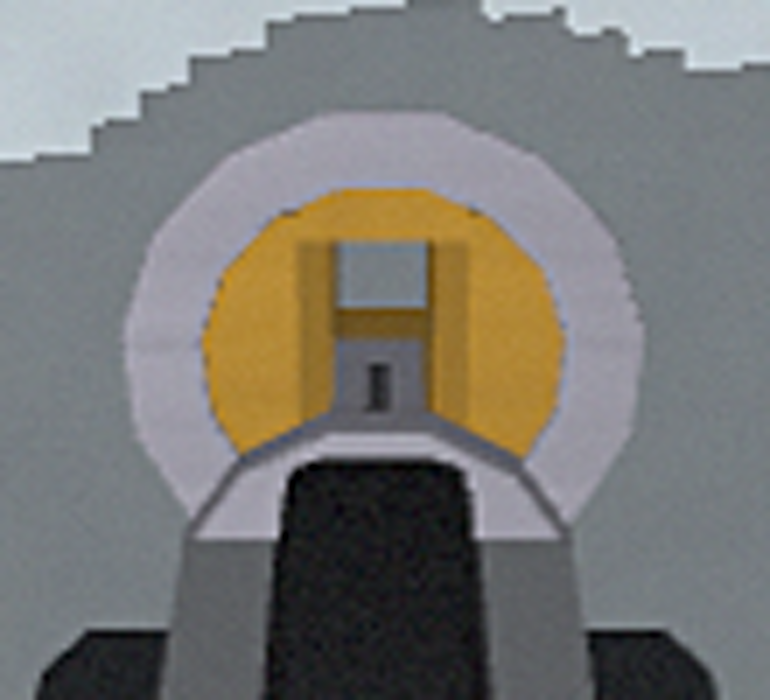

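View pics/s14.png

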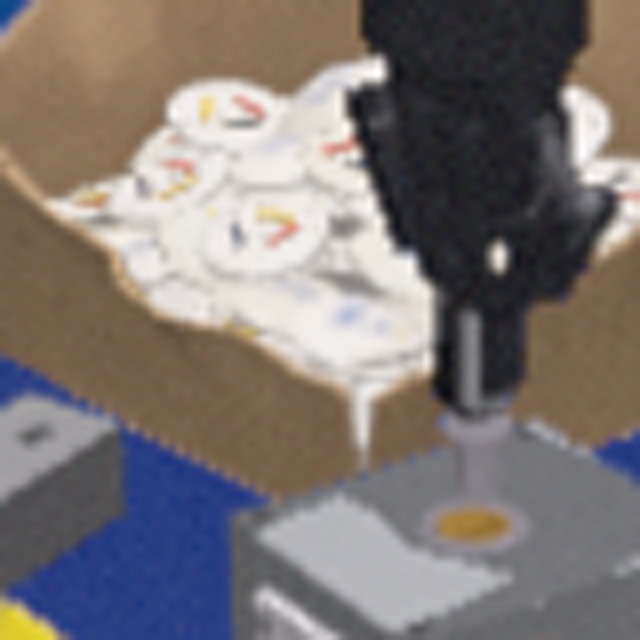

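Run:
```python
from h import *
w=dict(np.load("/tmp/wrist.npz"));o,Rm=st(0);p=o["eef_pos"]
e=pt(w,270+382/7,220+240/7,.06); c=e+.009*np.array([np.cos(np.radians(-7.6)),np.sin(np.radians(-7.6)),0])
print("kw end",e.round(4),"centre",c.round(4))
r1=pt(w,270+385/7,220+112/7,.06);r2=[pt(w,270+u/7,220+345/7,.06) for u in (125,643)]
print(r1,r2,np.linalg.norm(r2[0]-r2[1]),np.mean(r2,0).round(4))
rad=np.linalg.norm(r2[0]-r2[1])/2
print((r1+rad*np.array([.9917,-.1287,0])).round(4))
print("tool delta", (Rm.T@(c-p)).round(4))
```

```text
kw end [0.5691 0.0867 0.06  ] centre [0.578  0.0855 0.06  ]
[0.5594282  0.08824126 0.06      ] [array([0.57468036, 0.06674421, 0.06      ]), array([0.57988162, 0.10474944, 0.06      ])] 0.03835949349658938 [0.5773 0.0857 0.06  ]
[0.5784 0.0858 0.06  ]
tool delta [0.0003 0.0003 0.0752]
```

Call:
{"name": "move_arm", "arguments": {"rows": [[0,[0.0008,0.0002,0.002],0],[0,[0,0,0.003],0],[0,[0,0,0.003],0],[0,[0,0,0.002],0],[0,[0,0,0.0015],0],[0,[0,0,0.001],0],[0,[0,0,0],0]]}}

```text
t: 21.05
eef_pos: [0.5765, 0.0854, 0.1214]
orientation: [-0.212, -3.134, 0.0]
ft_force: [0.2, 0.3, -0.1]
finger_gap: 0.0081
```

Run:
```python
from h import *
w=cam("wrist","w15");o,Rm=st();p=o["eef_pos"]
crop(w,270,220,380,320,7,"w15c")
```

```text
t 21.1 p [0.5766 0.0855 0.1215] jy 82.24 tilt [-0.0001  0.    ] F [ 0.4  1.  -0.7] M [-0.02 -0.01  0.01] gap 0.0081 j [ 0.01  0.25  1.75  0.    1.13 -1.42]
```

View pics/w15c.png

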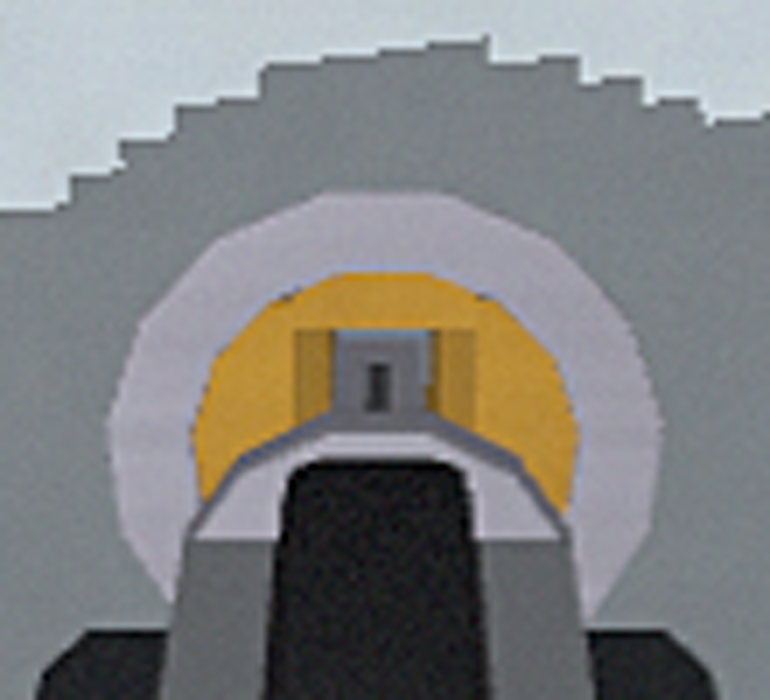

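The tip is inside the mouth by about 4.5 mm with no force. Continuing down to the first pin.

Call:
{"name": "move_arm", "arguments": {"rows": [[0,[-0.0005,0.0003,0.0015],0],[0,[0,0,0.002],0],[0,[0,0,0.002],0],[0,[0,0,0.001],0],[0,[0,0,0.001],0],[0,[0,0,0],0]]}}

```text
t: 21.7
eef_pos: [0.577, 0.0857, 0.1139]
orientation: [-0.213, -3.134, 0.0]
ft_force: [0.5, 0.8, -0.8]
finger_gap: 0.0082
```

Run:
```python
from h import *
o,Rm=st()
```

```text
t 21.7 p [0.577  0.0857 0.1139] jy 82.24 tilt [-0.0003  0.    ] F [ 0.5  0.8 -0.8] M [-0.02 -0.02  0.02] gap 0.0082 j [ 0.01  0.26  1.76  0.    1.12 -1.42]
```

Call:
{"name": "move_arm", "arguments": {"rows": [[0,[0,0,0.001],0],[0,[0,0,0.001],0],[0,[0,0,0],0]]}}

```text
t: 22.0
eef_pos: [0.5772, 0.0857, 0.1123]
orientation: [0.212, 3.134, 0.0]
ft_force: [-0.7, -0.0, 1.0]
finger_gap: 0.008
```

Run:
```python
from h import *
o,Rm=st()
```

```text
t 22.0 p [0.5772 0.0857 0.1123] jy 82.25 tilt [0.0003 0.    ] F [-0.7 -0.   1. ] M [ 0.01  0.09 -0.02] gap 0.008 j [ 0.01  0.27  1.76  0.    1.12 -1.42]
```

Call:
{"name": "move_arm", "arguments": {"rows": [[0,[0,0,0.0007],0],[0,[0,0,0.0007],0],[0,[0,0,0.0006],0],[0,[0,0,0],0]]}}

```text
t: 22.4
eef_pos: [0.5776, 0.0857, 0.1117]
orientation: [0.212, 3.133, -0.0]
ft_force: [-4.9, -0.4, 8.2]
finger_gap: 0.0079
```

Run:
```python
from h import *
o,Rm=st()
```

```text
t 22.4 p [0.5776 0.0857 0.1117] jy 82.25 tilt [ 0.0009 -0.0001] F [-4.9 -0.4  8.2] M [-0.02  0.78  0.05] gap 0.0079 j [ 0.01  0.27  1.76 -0.    1.12 -1.42]
```

The V bears on the first pin at 8 N. Next I'll wiggle along the keyway with light pressure.

Call:
{"name": "move_arm", "arguments": {"rows": [[0,[-0.0015,0,0.0002],0],[0,[-0.0015,0,0.0004],0],[0,[0.002,0,0.0003],0],[0,[0.002,0,0.0003],0],[0,[0.002,0,0.0003],0],[0,[-0.002,0,0.0003],0],[0,[-0.002,0,0.0003],0],[0,[-0.002,0,0.0003],0],[0,[0.0015,0,0],0],[0,[0.0015,0,0],0],[0,[0,0,0],0]]}}

```text
t: 23.5
eef_pos: [0.577, 0.0857, 0.1073]
orientation: [-0.212, -3.134, 0.0]
ft_force: [-1.4, -0.6, -1.4]
finger_gap: 0.0083
```

Run:
```python
from h import *
o,Rm=st()
```

```text
t 23.5 p [0.577  0.0857 0.1073] jy 82.25 tilt [-0.0002 -0.0001] F [-1.4 -0.6 -1.4] M [0.03 0.26 0.04] gap 0.0083 j [ 0.01  0.27  1.76 -0.    1.11 -1.42]
```

It passed the first pin and sank to 18.7 mm. Next is the second pin.

Call:
{"name": "move_arm", "arguments": {"rows": [[0,[0,0,0.001],0],[0,[0,0,0.001],0],[0,[0,0,0.001],0],[0,[0.0015,0,0.0004],0],[0,[0.0015,0,0.0004],0],[0,[0,0,0],0]]}}

```text
t: 24.1
eef_pos: [0.5763, 0.0858, 0.1053]
orientation: [0.212, 3.129, 0.0]
ft_force: [5.1, -1.2, 3.6]
finger_gap: 0.0077
```

Run:
```python
from h import *
o,Rm=st()
```

```text
t 24.1 p [0.5763 0.0858 0.1053] jy 82.24 tilt [ 0.0054 -0.0003] F [ 5.1 -1.2  3.6] M [-0.17 -1.02  0.03] gap 0.0077 j [ 0.01  0.27  1.77 -0.    1.1  -1.42]
```

Call:
{"name": "move_arm", "arguments": {"rows": [[0,[0.001,0,0.0005],0],[0,[-0.002,0,0.0005],0],[0,[-0.002,0,0.0005],0],[0,[-0.002,0,0.0003],0],[0,[0.002,0,0.0003],0],[0,[0.002,0,0.0003],0],[0,[0.002,0,0.0003],0],[0,[-0.0015,0,0.0003],0],[0,[-0.0015,0,0.0003],0],[0,[0,0,0],0]]}}

```text
t: 25.1
eef_pos: [0.5778, 0.0859, 0.1038]
orientation: [0.212, 3.131, 0.001]
ft_force: [-2.5, -1.0, 17.3]
finger_gap: 0.008
```

Run:
```python
from h import *
o,Rm=st()
```

```text
t 25.1 p [0.5778 0.0859 0.1038] jy 82.25 tilt [0.0033 0.0001] F [-2.5 -1.  17.3] M [-0.05  0.61 -0.02] gap 0.008 j [ 0.01  0.28  1.76  0.    1.1  -1.42]
```

Call:
{"name": "move_arm", "arguments": {"rows": [[0,[0.001,0,-0.001],0],[0,[0.002,0,0],0],[0,[0.002,0,0],0],[0,[-0.002,0,0],0],[0,[-0.002,0,0],0],[0,[-0.002,0,0],0],[0,[-0.002,0,0],0],[0,[0.002,0,0],0],[0,[0.002,0,0],0],[0,[0.002,0,0],0],[0,[0.0015,0,0],0],[0,[0,0,0],0]]}}

```text
t: 26.3
eef_pos: [0.5745, 0.086, 0.1017]
orientation: [0.212, 3.127, 0.0]
ft_force: [12.4, -1.5, -8.4]
finger_gap: 0.0081
```

Run:
```python
from h import *
o,Rm=st();w=cam("wrist");crop(w,250,200,400,330,5,"w17c")
```

```text
t 26.3 p [0.5745 0.086  0.1017] jy 82.23 tilt [ 0.0078 -0.0004] F [12.4 -1.5 -8.4] M [-0.16 -2.54  0.04] gap 0.0081 j [ 0.01  0.27  1.78 -0.    1.09 -1.42]
```

View pics/w17c.png

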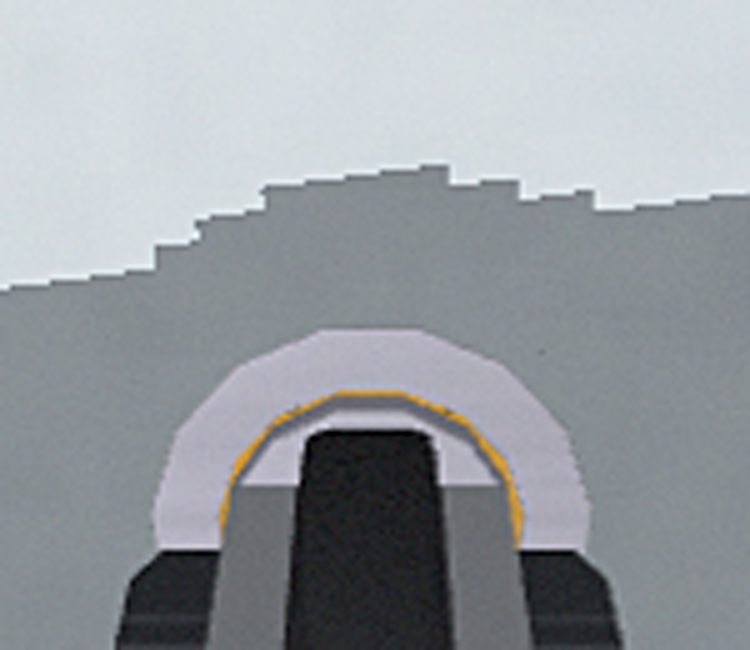

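It dropped past the second pin to about 3.7 mm above home. I'll recentre and press on with small wiggles.

Call:
{"name": "move_arm", "arguments": {"rows": [[0,[-0.0015,0,0],0],[0,[-0.0015,0,0.0005],0],[0,[0,0,0.001],0],[0,[0,0,0.001],0],[0,[0,0,0],0]]}}

```text
t: 26.85
eef_pos: [0.5753, 0.0859, 0.0991]
orientation: [0.212, 3.132, -0.0]
ft_force: [7.0, -0.0, -1.5]
finger_gap: 0.0079
```

Run:
```python
from h import *
o,Rm=st()
```

```text
t 26.85 p [0.5753 0.0859 0.0991] jy 82.24 tilt [ 0.0019 -0.0002] F [ 7.  -0.  -1.5] M [-0.14 -1.28  0.02] gap 0.0079 j [ 0.01  0.28  1.77 -0.    1.09 -1.42]
```

Call:
{"name": "move_arm", "arguments": {"rows": [[0,[-0.001,0,0.0005],0],[0,[-0.0008,0,0.001],0],[0,[0,0,0.0005],0],[0,[0,0,0.0005],0],[0,[0,0,0],0]]}}

```text
t: 27.35
eef_pos: [0.576, 0.0858, 0.098]
orientation: [-0.212, -3.133, 0.0]
ft_force: [-3.9, -0.7, 13.6]
finger_gap: 0.0082
```

Run:
```python
from h import *
o,Rm=st();w=cam("wrist");crop(w,250,200,400,330,5,"w18c");s=cam("scene");crop(s,250,160,330,240,8,"s18")
```

```text
t 27.35 p [0.576  0.0858 0.098 ] jy 82.26 tilt [-0.0012 -0.0002] F [-3.9 -0.7 13.6] M [-0.2   0.59  0.01] gap 0.0082 j [ 0.01  0.28  1.77 -0.    1.09 -1.42]
```

View pics/w18c.png

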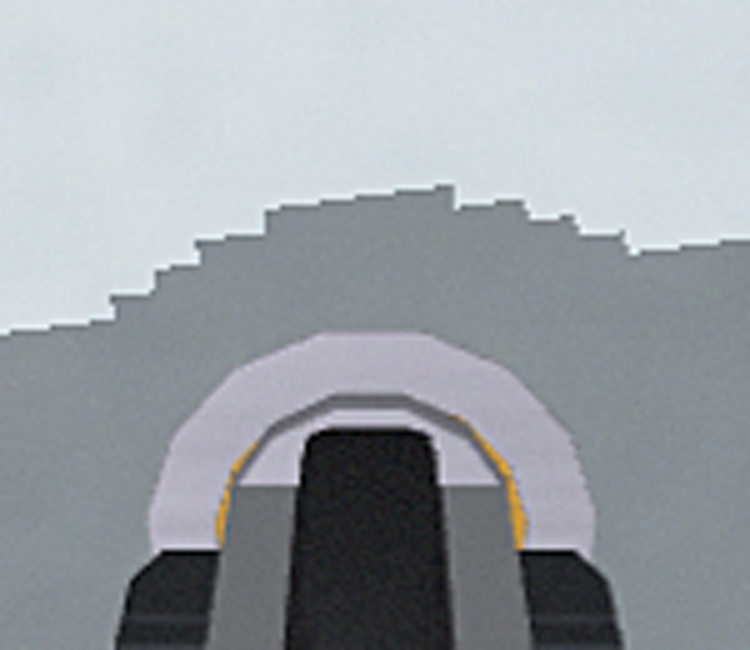

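View pics/s18.png

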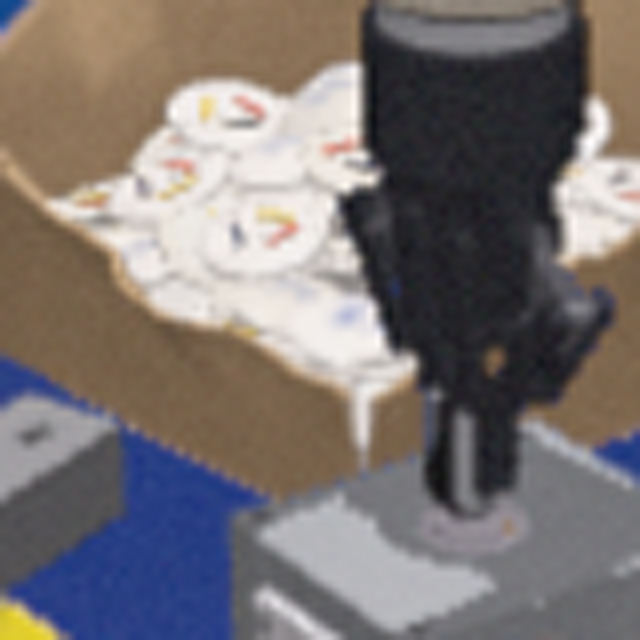

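z is 0.098, exactly the value predicted for the shoulder on the face, with 13.6 N. I'll wiggle once more to confirm it sinks no farther.

Call:
{"name": "move_arm", "arguments": {"rows": [[0,[0.0015,0,0],0],[0,[0.0015,0,0],0],[0,[-0.0015,0,0],0],[0,[-0.0015,0,0],0],[0,[-0.0015,0,0],0],[0,[0.001,0,0],0],[0,[0.0005,0,0],0],[0,[0,0,0],0]]}}

```text
t: 28.25
eef_pos: [0.5761, 0.0859, 0.0981]
orientation: [-0.212, -3.134, 0.0]
ft_force: [-1.6, 0.1, 12.8]
finger_gap: 0.0078
```

Run:
```python
from h import *
o,Rm=st()
```

```text
t 28.25 p [0.5761 0.0859 0.0981] jy 82.27 tilt [-0.0008 -0.0002] F [-1.6  0.1 12.8] M [-0.15  0.46 -0.01] gap 0.0078 j [ 0.01  0.28  1.77 -0.    1.09 -1.42]
```

The key is fully home: z stays at 0.098 after wiggling. Next I'll ease the push slightly and turn clockwise.

Call:
{"name": "move_arm", "arguments": {"rows": [[0,[0,0,-0.0006],4],[0,[0,0.0001,0],6],[0,[0,0.0001,0],6],[0,[0,0.0001,0],6],[0,[0,0.0001,0],6],[0,[0,0.0001,0],6],[0,[0,0.0001,0],6],[0,[0,0,0],0]], "force": 110}}

```text
t: 29.05
eef_pos: [0.5764, 0.0866, 0.0981]
orientation: [-1.275, -2.87, 0.0]
ft_force: [-0.3, 0.5, 9.6]
finger_gap: 0.0081
```

Run:
```python
from h import *
o,Rm=st();w=cam("wrist");crop(w,240,190,400,330,5,"w19c")
```

```text
t 29.05 p [0.5764 0.0866 0.0981] jy 42.1 tilt [-0.0006  0.0002] F [-0.3  0.5  9.6] M [0.02 0.06 0.04] gap 0.0081 j [ 0.01  0.29  1.76  0.    1.09 -0.72]
```

View pics/w19c.png

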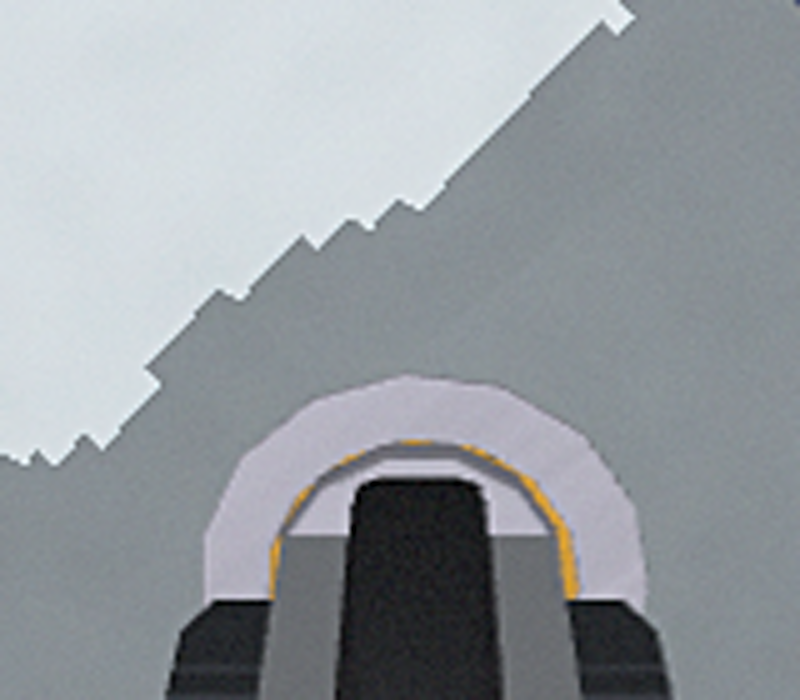

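Call:
{"name": "move_arm", "arguments": {"rows": [[0,[0,0.0001,0],6],[0,[0,0.0001,0],6],[0,[0,0.0001,0],6],[0,[0,0.0001,0],6],[0,[0,0.0001,0],6],[0,[0,0.0001,0],6],[0,[0,0.0001,0],6],[0,[0,0.0001,0],6],[0,[0,0.0001,0],4],[0,[0,0,0],0]]}}

```text
t: 30.1
eef_pos: [0.5775, 0.087, 0.0981]
orientation: [-2.404, -2.022, -0.001]
ft_force: [1.3, 1.4, 8.1]
finger_gap: 0.0081
```

Run:
```python
from h import *
o,Rm=st()
```

```text
t 30.1 p [0.5775 0.087  0.0981] jy -9.85 tilt [0.0001 0.0005] F [1.3 1.4 8.1] M [ 0.11 -0.14  0.06] gap 0.0081 j [0.01 0.29 1.76 0.   1.09 0.19]
```

Call:
{"name": "move_arm", "arguments": {"rows": [[0,[0,0,0],2],[0,[0,0,0],2],[0,[0,0,0],0]]}}

```text
t: 30.4
eef_pos: [0.5776, 0.087, 0.0981]
orientation: [-2.472, -1.939, -0.001]
ft_force: [0.8, 0.7, 7.9]
finger_gap: 0.0079
```

Call:
{"name": "move_arm", "arguments": {"rows": [[0,[0,0,0],1.5],[0,[0,0,0],1.5],[0,[0,0,0],0]]}}

```text
t: 30.7
eef_pos: [0.5777, 0.087, 0.0981]
orientation: [-2.522, -1.873, -0.001]
ft_force: [1.4, 0.6, 7.4]
finger_gap: 0.0083
```

Run:
```python
from h import *
for i in range(3): o,Rm=st(); cam("wrist")
```

```text
t 30.7 p [0.5777 0.087  0.0981] jy -16.78 tilt [0.0005 0.0005] F [1.4 0.6 7.4] M [ 0.15 -0.25  0.06] gap 0.0083 j [0.01 0.29 1.76 0.   1.09 0.31]
t 30.75 p [0.5777 0.087  0.0981] jy -16.75 tilt [0.0005 0.0005] F [1.1 0.7 7. ] M [ 0.19 -0.25  0.1 ] gap 0.008 j [0.01 0.29 1.76 0.   1.09 0.31]
t 30.8 p [0.5777 0.087  0.0981] jy -16.74 tilt [0.0004 0.0005] F [1.2 1.7 7. ] M [ 0.15 -0.19  0.08] gap 0.0081 j [0.01 0.29 1.76 0.   1.09 0.31]
```

99° so far with only the spring's 0.08 N m, so the stop isn't felt yet. I'll go on in small steps.

Call:
{"name": "move_arm", "arguments": {"rows": [[0,[0,0,0],1.5],[0,[0,0,0],0],[0,[0,0,0],0]]}}

```text
t: 31.15
eef_pos: [0.5777, 0.087, 0.0981]
orientation: [-2.545, -1.841, -0.001]
ft_force: [2.3, 0.7, 7.1]
finger_gap: 0.0082
```

Run:
```python
from h import *
for i in range(3): o,Rm=st(); cam("wrist")
```

```text
t 31.15 p [0.5777 0.087  0.0981] jy -18.24 tilt [0.0005 0.0004] F [2.3 0.7 7.1] M [ 0.11 -0.32  0.04] gap 0.0082 j [0.01 0.29 1.76 0.   1.09 0.33]
t 31.2 p [0.5777 0.087  0.0981] jy -18.24 tilt [0.0005 0.0005] F [1.3 1.  6.7] M [ 0.16 -0.24  0.1 ] gap 0.0073 j [0.01 0.29 1.76 0.   1.09 0.33]
t 31.25 p [0.5777 0.087  0.0981] jy -18.24 tilt [0.0005 0.0005] F [1.5 1.4 7. ] M [ 0.15 -0.25  0.08] gap 0.0079 j [0.01 0.29 1.76 0.   1.09 0.33]
```

Call:
{"name": "move_arm", "arguments": {"rows": [[0,[0,0,0],1.5],[0,[0,0,0],0],[0,[0,0,0],0]]}}

```text
t: 31.6
eef_pos: [0.5777, 0.087, 0.0981]
orientation: [-2.569, -1.808, -0.001]
ft_force: [1.7, 1.2, 6.5]
finger_gap: 0.0083
```

Run:
```python
from h import *
for i in range(3): o,Rm=st(); w=cam("wrist")
crop(w,240,190,400,330,5,"w20c")
```

```text
t 31.6 p [0.5777 0.087  0.0981] jy -19.72 tilt [0.0005 0.0004] F [1.7 1.2 6.5] M [ 0.16 -0.26  0.15] gap 0.0083 j [0.01 0.29 1.76 0.   1.09 0.36]
t 31.65 p [0.5777 0.087  0.0981] jy -19.72 tilt [0.0005 0.0004] F [1.5 0.9 7.5] M [ 0.07 -0.2   0.2 ] gap 0.0079 j [0.01 0.29 1.76 0.   1.09 0.36]
t 31.7 p [0.5777 0.087  0.0981] jy -19.72 tilt [0.0005 0.0004] F [2.  0.7 7.6] M [ 0.16 -0.25  0.24] gap 0.0078 j [0.01 0.29 1.76 0.   1.09 0.36]
```

View pics/w20c.png

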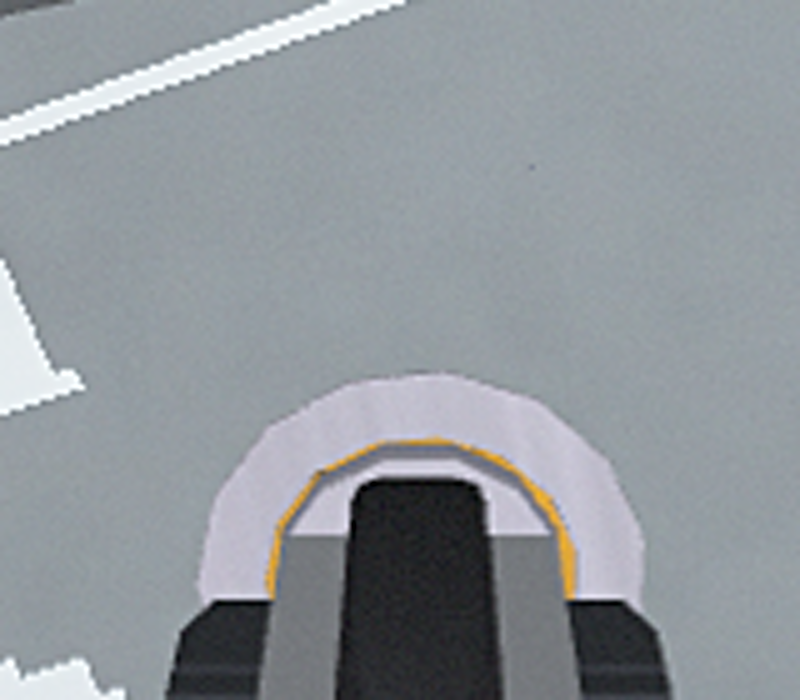

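The moment rose from 0.08 to 0.2 N m, so the stop has been reached at about 102°. One more degree will confirm it, then I'll hold.

Call:
{"name": "move_arm", "arguments": {"rows": [[0,[0,0,0],1.2],[0,[0,0,0],0],[0,[0,0,0],0],[0,[0,0,0],0]]}}

```text
t: 32.15
eef_pos: [0.5777, 0.087, 0.0981]
orientation: [2.588, 1.782, 0.001]
ft_force: [0.9, 1.0, 8.0]
finger_gap: 0.0078
```

Run:
```python
from h import *
for i in range(3): o,Rm=st(); d=cam("top")
crop(d,180,100,460,290,2.8,"t21");s=cam("scene");crop(s,210,150,350,260,5.5,"s21")
```

```text
t 32.15 p [0.5777 0.087  0.0981] jy -20.91 tilt [0.0006 0.0003] F [0.9 1.  8. ] M [ 0.13 -0.25  0.34] gap 0.0078 j [0.01 0.29 1.76 0.   1.09 0.38]
t 32.2 p [0.5777 0.0869 0.0981] jy -20.91 tilt [0.0005 0.0003] F [ 1.2 -0.2  7.5] M [ 0.14 -0.28  0.29] gap 0.008 j [0.01 0.29 1.76 0.   1.09 0.38]
t 32.25 p [0.5777 0.087  0.0981] jy -20.91 tilt [0.0006 0.0003] F [1.7 1.1 6.6] M [ 0.12 -0.23  0.27] gap 0.008 j [0.01 0.29 1.76 0.   1.09 0.38]
```

View pics/t21.png

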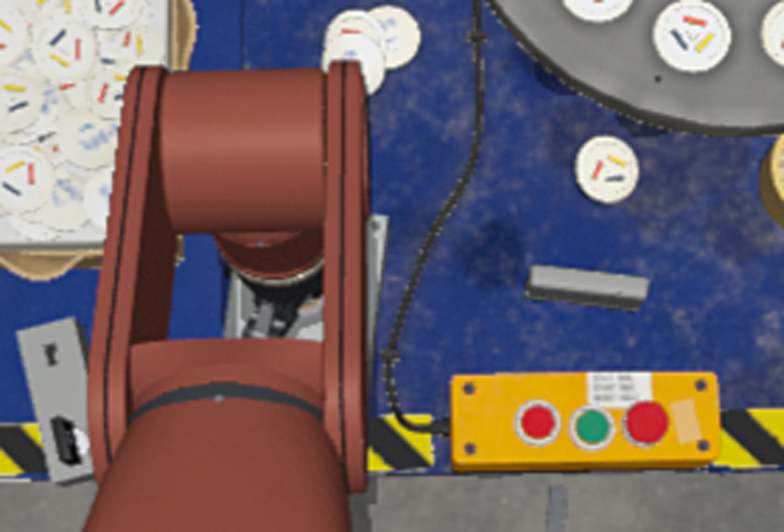

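View pics/s21.png

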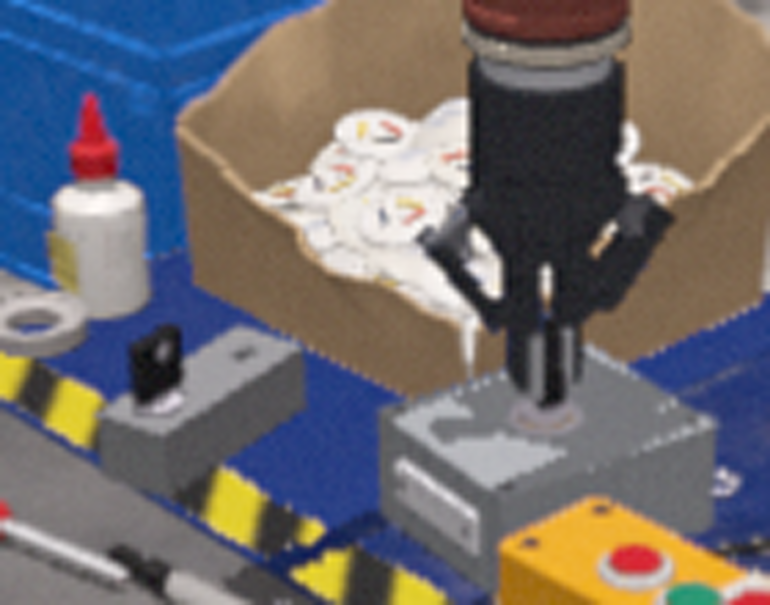

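The moment is now about 0.3 N m against 0.08 for the spring alone, so the core is on its stop. The key is home and held, the scraper stands on the bench, and the square key is still in the holder. Handing in.

Run:
```python
from h import *
print(ctrl.sign_off()); st()
```

```text
the job is handed in; nothing more can be done
None
the job is handed in; nothing more can be done
```

The job is done in the order you asked and handed in at about 32 s, with the arm still gripping the key and holding it turned.

- **Chips:** I wiped all three off the box with one pass of the scraper along its x. Pictures showed the box top clear and the chips on the bench beyond its far edge.
- **Scraper:** it stands on clear bench between the button box and a white disc, not where it started.
- **Key in the lock:** I wiggled the round-headed key past both sticky pins. The gripper stopped at 0.098 m, the height I worked out for the shoulder resting on the face. One more wiggle under about 13 N took it no deeper. Pressure briefly reached 17 N at the second pin, just above the suggested 15 N.
- **Turn:** I turned the hand about 103° clockwise. The moment stayed near the spring's 0.08 N m up to about 100°, then rose to about 0.3 N m over the last 3°, which I took as the stop. Just before handing in, the key was still held with about 7 N of downward push.
- **Other things:** the square-headed key is still in the holder. I did not touch the other things on the bench.

The wrist camera disagreed with the other two by 2–4 mm in y. I used the wrist camera because it matched where the finger pads appeared. The lock core's angle could not be seen directly, so reaching the stop is judged from the moment and the hand's angle.

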